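# Pry the retaining clip off a reel axle and sort it

### The arm

A 6-joint arm with a two-finger parallel gripper is mounted at the origin on the work surface. World frame = base frame: x ahead of the robot, y to its left, z up, the work surface at z = 0. Lengths are in m, angles in rad, forces in N, time in s.
With the tool pointing down it reaches from about 0.325 to 0.775 m from the base axis. Payload 5.5 kg.
Tool frame: the origin (TCP) lies at the very end of the fingers, on their centre line; the grasp point (between the pads) lies 19 mm behind it (env.grip_depth is the distance from the TCP to the grasp point, in m); z points along the fingers, y is the direction in which the jaws open and shut (so a half turn about z gives the same grasp; the last joint's range is limited). The gripper opens to 88 mm and grips with 3 to 60 N. Pads are 20 mm wide; open, the fingers measure 115 mm over their backs; the gripper's body (75 mm by 178 mm) begins 61 mm behind the grasp point.
Start: joints at [-1.262, 0.091, 1.231, -0, 1.82, -0.057], TCP at [0.215, -0.56, 0.223] pointing down, gripper open.
Joint ranges: [-2.87, 2.87], [-0.86, 2.18], [0.17, 2.46], [-1.51, 4.65], [0.06, 2.69], [-2.65, 2.65]. Speed limits (rad/s): [2.57, 2.57, 3.01, 3.14, 3.14, 3.14].

### API

Orientations are given as a unit quaternion [w, x, y, z].
In Python, from bench import env gives the robot as it stands.
- The arm moves only by the shell command python3 -m handwheel 'ROWS' [OPENING] [FORCE]. ROWS is JSON, one flat list of numbers, 4 for each row, row after row: the shift along the tool's x, y, z in mm, then the turn about the tool's z in degrees. In form: [tx, ty, tz, spin, tx, ty, tz, spin, ...]. A call has 1 to 5 rows; each row shifts and turns the commanded pose from where the row before left it, along the tool's axes as they then stand; what a row does not reach is not made up. A row lasts 1/10 s, in which the tool goes at most 50 mm and 8.59 degrees, less where a joint would pass 70% of its speed; a pose out of reach is approached as far as the arm can. A call with a gripper value outside its range is refused whole. OPENING is the finger opening in mm, from 0 to 87.8, set as the call begins (- or left out, the last holds). The fingers move at their own pace and stop on an object; FORCE is the grip in N (left out, the last holds). Time passes only in rows, so rows that do not move let the fingers close. It gives the time, the measured TCP pose, the force and the opening at its end, in the units of the state.
- env.get_state(): the state, without advancing time (a new reading comes with each control period).
- env.snapshot(name): name is "scene" or "top" or "wrist"; returns a dict with "pixels" (400x640x3 uint8, red, green, blue), "depth" (400x640 float32, m along the optical axis (not along the pixel's ray), 0 where there is no reading), "intrinsics" (3x3 intrinsics, pixels), "R" (3x3) and "t" (3): a world point X has camera coordinates R X + t; the wrist camera has in their place "mount" (4x4, takes a point from camera to tool coordinates, whose origin is the TCP and whose axes are the flange's). Camera axes: x right, y down, z forward; pixel columns grow to the right and rows downward; lengths in m; the calibration is good to about 2 mm. A picture is of the moment at which its call begins: read the wrist's pose just before it.
- env.hand_in(): hands the job in, once; it reports no verdict.
The state is a dict: "t": time; "joints": joint angles; "joint_vel": joint speeds; "effort": joint torques, N m; "position": TCP position; "tcp_rot": TCP orientation; "wrist_force": force on the tool from outside, world axes, zero at the start; "torque": the same for the moment, N m; "finger_gap": finger opening in m.
Only numpy, scipy, OpenCV 4.12 (cv2) and the standard library are available. Lean on these libraries where they do the work, as an engineer would, in place of code of your own. Each camera call takes 0.05 s, during which the arm holds its last target.

### The job

I want to change the component reel, so the sprung clip on its axle has to come off. First turn the parts tray so that its empty bay sits squarely under the drop chute; then take the hooked pick from its leaning cradle, hook the clip's pull loop and pry the clip out of the axle groove, and drop it through the chute into the empty bay. Finish with the pick seated back in its cradle as you found it, never touch the clip with the fingers, and leave the other things on the bench where they are.

Things in the scene. Friction and masses are not known exactly. Their poses are not given: they have to be found in the camera images.
- groove (a point): Groove centre on the fixed level axle of the reel stand, 165 mm up. Stand axes: z up, y along the axle INTO the reel; the free end is at y = -12 mm. Axle 20 mm thick, groove 16 mm thick with a flat that stops the clip turning. The 130 mm black reel's near face is at y = +18 (hub) and +21 mm. The stand's yaw varies.
- guard (a point): Middle of the stand's level guard arm, 278 mm up, straight above the axle: 24 mm wide (x), 120 mm long (y), 14 mm thick. It blocks anything long from coming down on the clip vertically, so come in leaning.
- clip: Steel sprung clip snapped in the groove: 4 mm thick (y), 33 wide (x), 39 long (z), 34 g. Origin at the groove's centre. z: pull-off direction, square to the axle, 35 deg from vertical, leaning to the stand's -x; y: along the axle into the reel. Two sprung jaws (down to z = -9 mm) grip the axle; pulling 5 to 12 N along +z opens them, free after about 10 mm. Not for the fingers.
- loop (a point): Middle of the window of the clip's closed pull loop, (0, 0, 18.5) mm in the clip's frame, same axes. The window is 20 mm wide (x) and 13 mm high (z), open through y; above it is the 5 mm bridge to pull on, with its underside 6.5 mm above this point.
- pick: Loose hooked pick, 60 g. Square grey handle 16 x 16 mm, z from -70 to +30 mm; round 6 mm steel shank on the same axis to z = -150; then a 4 mm lip square to it, along +y to y = 24 mm (2 mm raised at its end). Origin on the handle's axis, 30 mm below its top: grip here. x, y square to the handle's faces. Seated, z leans 35 deg from vertical to the cradle's -x (towards the robot), x up and forward.
- lip (a point): Middle of the pick's lip: (0, 11, -149) mm in the pick's frame, with the same axes.
- cradle: Fixed black cradle, origin under its foot; z up, yaw varies. An open channel 22 mm wide inside, leaning 35 deg from vertical to its -x, holds the lower part of the handle (its top edge is 29 mm below the pick's origin along the handle). Open on the upper, forward side and upwards along the handle; a notched stop carries the handle's lower end.
- seat (a point): Where the pick's origin lies when seated (to about 4 mm): (-30, 0, 145) mm in the cradle's frame, axes of the cradle. The seated pick's z leans 35 deg to the cradle's -x, its y is along the cradle's y.
- tray (a joint): Angle of the turning parts tray about its upright axis (rad, positive counter-clockwise from above); 0 = the empty bay centred under the chute. Starts between 0.7 and 1.4. Light friction (0.05 N m); stays where it is left.
- bay (a point): Middle of the empty bay's floor, 21 mm up, 73.5 mm from the tray's axis; turns with the tray. The white tray is 232 mm across, rim 50 mm up, four quarter bays; x and y lie along the dividers, outwards: the bay's dividers are at x = -52 and y = -52 mm, the tray's axis at (-52, -52) mm. The other bays hold black knobs, brass screws and metal standoffs.
- post (a point): Top centre of the tray's upright steel finger post, 14 mm thick, 97 mm above the table, 95 mm from the tray's axis, exactly opposite the empty bay. Pinch its top or push it to turn the tray; it stands 47 mm above the rim.
- chute (a point): Centre of the open top of the fixed square drop chute, 120 mm up; 60 x 60 mm inside, walls 3 mm, open below at 58 mm. Sorter axes (yaw varies): z up, the tray's axis at x = -74 mm, y = 0; a bracket at +x. A clip hanging on the hook inside the walls is stripped off by drawing the hook away sideways just over a wall's top edge.
- multimeter: Bystander, loose: orange multimeter 160 x 80 x 36 mm. Leave it where it is. Origin at the centre of its underside.
- board: Bystander, loose: green circuit board 70 x 90 x 6 mm lying flat. Leave it where it is. Origin at the centre of its underside.
- dish: Bystander, loose: white dish 56 mm across, 22 mm high. Leave it where it is. Origin at the centre of its underside.
- flux_jar: Bystander, loose: amber jar 44 mm across, 60 mm high. Leave it where it is. Origin at the centre of its underside.
- driver: Bystander, loose: screwdriver 150 mm long, lying. Leave it where it is. Origin at the centre of its underside.
- tweezers: Bystander, loose: steel tweezers 120 x 11 x 5 mm, lying. Leave it where it is. Origin at the centre of its underside.
- chip_tray: Bystander, loose: black chip tray 80 x 60 x 22 mm. Leave it where it is. Origin at the centre of its underside.

How it is judged:
On the way, in this order (a step that is already met when the one before it is completed fails the run):
1. the empty bay is turned under the chute (within 0.15 rad), while the clip is still on the axle (value of joint tray between -0.15 and 0.15 rad and distance between clip and groove below 0.012 m), for 0.2 s.
2. the clip is off the axle, hanging on the pick (distance between clip and groove above 0.025 m and contact force between clip and pick above 0.03 N), for 0.1 s.
3. the clip goes into the chute from above (x of clip in the frame of chute between -0.031 and 0.031 m and y of clip in the frame of chute between -0.031 and 0.031 m and z of clip in the frame of chute between -0.06 and 0.005 m).
4. the clip lies in the empty bay under the chute (x of clip in the frame of bay above -0.054 m and y of clip in the frame of bay above -0.054 m and horizontal distance between clip and bay below 0.062 m and z of clip in the frame of bay between -0.004 and 0.03 m and value of joint tray between -0.15 and 0.15 rad), for 0.2 s.
5. the pick is back in its cradle and let go (distance between pick and seat below 0.012 m and angle between the z axis of pick and the z axis of cradle, either way round between 0.46 and 0.76 rad and angle between the y axis of pick and the y axis of cradle, either way round below 0.2 rad and contact force between the fingers and pick below 0.05 N), for 0.2 s.
At the end, for the whole second after the job is handed in: The clip lies still in the empty bay (origin within 62 mm of its middle, under 30 mm above its floor), that bay is under the chute within 0.15 rad, and the pick rests, let go, within 12 mm of its seat, leaning 35 degrees within 8, turned under 11 degrees. Bystanders moved under 25 mm (all of step 4 and distance between pick and seat below 0.012 m and angle between the z axis of pick and the z axis of cradle, either way round between 0.46 and 0.76 rad and angle between the y axis of pick and the y axis of cradle, either way round below 0.2 rad and linear speed of each of clip, pick below 0.02 m/s); the robot touches nothing.
It fails at once if the fingers or arm touch the clip (contact force between any of the fingers, the arm and clip above 0.5 N).
It fails at once if a bystander is moved more than 25 mm (distance of any of multimeter, board, dish, flux_jar, driver, tweezers, chip_tray from where it was at the start of the episode above 0.025 m).
It also fails if it takes over 64 s, if anything falls off the work surface, if the arm or the gripper's body presses on something with over 40 N, if the wrist force passes 120 N, or if a joint passes its speed limit or range.

## Working session

There is one attempt and no reset: what is moved stays moved. The work goes in short steps, Python scripts to look and compute and a shell command to move; the robot and the scene stay as the last step left them, time stands still between calls to the robot, and variables do not carry over. Pictures are saved under pics/ and viewed, and the job is handed in when it is done.

```bash
ls; mkdir -p pics; cat > h.py <<'E'
import numpy as np, cv2
from bench import env
def save(name,fn):
    s=env.snapshot(name)
    cv2.imwrite('pics/'+fn+'.png',s['pixels'][:,:,::-1])
    np.savez('pics/'+fn+'.npz',**{k:v for k,v in s.items()})
    return s
def world(s,u,v,d=None):
    if d is None: d=s['depth'][int(round(v)),int(round(u))]
    K=s['intrinsics']; p=np.array([(u-K[0,2])/K[0,0]*d,(v-K[1,2])/K[1,1]*d,d])
    return s['R'].T@(p-s['t'])
def cloud(s):
    K=s['intrinsics'];d=s['depth'];v,u=np.mgrid[:d.shape[0],:d.shape[1]]
    p=np.stack([(u-K[0,2])/K[0,0]*d,(v-K[1,2])/K[1,1]*d,d],-1)
    return (p-s['t'])@s['R']
def load(fn): return dict(np.load('pics/'+fn+'.npz'))
E
python3 - <<'E'
from h import *
s=env.get_state();print(s)
for n in ['scene','top','wrist']:
    q=save(n,n+'0');print(n,q['intrinsics'].tolist(),q.get('R'),q.get('t'),q.get('mount'))
E
```

```text
pics
{'t': 0.0, 'joints': array([-1.26170548e+00,  9.18278165e-02,  1.23186571e+00,  2.38779906e-06,
        1.81981409e+00, -5.67125833e-02]), 'joint_vel': array([ 0.00216426, -0.00015322, -0.00072035, -0.00035381,  0.00104917,
        0.00191285]), 'effort': array([-2.10748702e-03, -4.46452403e+01, -4.06447148e+01,  6.96184533e-02,
        2.92831287e-02, -1.66370205e-04]), 'position': array([ 0.21452033, -0.56001843,  0.22153687]), 'tcp_rot': array([-9.50011374e-04,  9.83319554e-01,  1.81883857e-01, -1.19354877e-04]), 'wrist_force': array([ 0.82507166, -0.03848199,  1.08459558]), 'torque': array([-0.01328206,  0.07703127,  0.00680413]), 'finger_gap': 0.0875167333619583}
scene [[494.58311840090715, 0.0, 321.9657376185083], [0.0, 494.58311840090715, 201.5064141106863], [0.0, 0.0, 1.0]] [[ 0.85110774  0.52498296 -0.00291756]
 [ 0.34380072 -0.56155596 -0.75263269]
 [-0.39675771  0.63956845 -0.65843414]] [-0.50534653 -0.04324639  1.88636989] None
top [[506.1851529364466, 0.0, 321.18678216488513], [0.0, 506.1851529364466, 208.06479236694489], [0.0, 0.0, 1.0]] [[-2.16807547e-02 -9.99764055e-01 -1.33350022e-03]
 [-9.95746097e-01  2.17130578e-02 -8.95447058e-02]
 [ 8.95525326e-02 -6.13569162e-04 -9.95981911e-01]] [0.02813685 0.61453972 1.38329791] None
wrist [[280.6564020719145, 0.0, 317.2252438978426], [0.0, 280.6564020719145, 195.2796500067376], [0.0, 0.0, 1.0]] None None [[ 4.18643473e-04 -9.60567573e-01 -2.78046333e-01  7.61644240e-02]
 [ 9.99999869e-01  4.83884464e-04 -1.66016600e-04  2.51092503e-05]
 [ 2.94012463e-04 -2.78046227e-01  9.60567650e-01 -1.61682189e-01]
 [ 0.00000000e+00  0.00000000e+00  0.00000000e+00  1.00000000e+00]]
```

View pics/scene0.png

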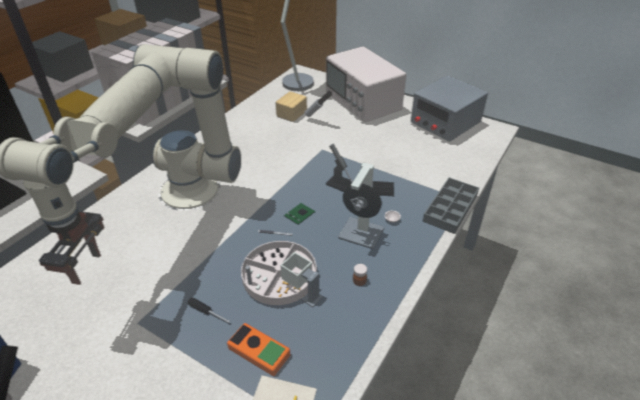

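View pics/top0.png

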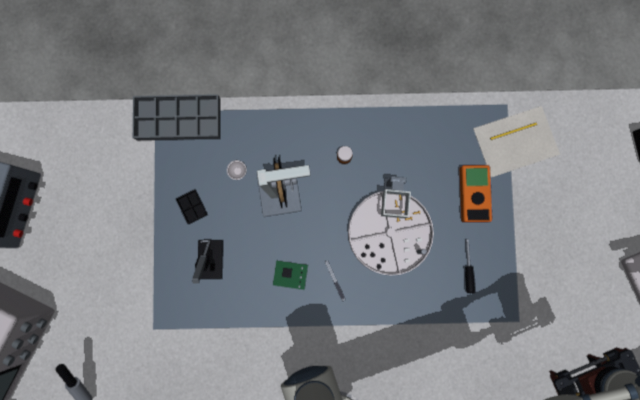

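View pics/wrist0.png

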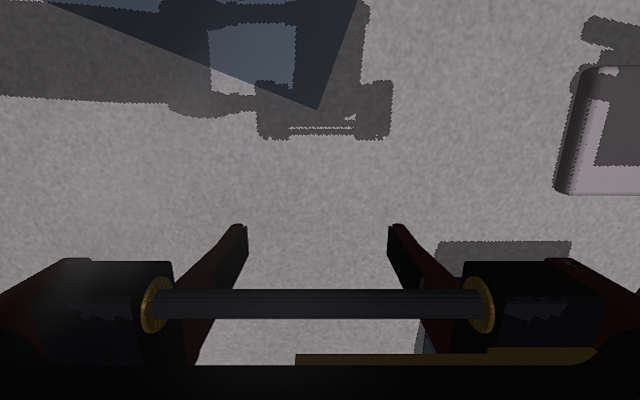

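```bash
python3 - <<'E'
from h import *
s=load('top0');im=s['pixels'][:,:,::-1]
c=cv2.resize(im[140:290,330:450],None,fx=5,fy=5,interpolation=cv2.INTER_CUBIC)[:600];cv2.imwrite('pics/traycrop.png',c)
c=cv2.resize(im[140:290,170:330],None,fx=5,fy=5,interpolation=cv2.INTER_CUBIC)[:600];c=cv2.resize(im[140:290,170:330],None,fx=4,fy=4,interpolation=cv2.INTER_CUBIC);cv2.imwrite('pics/standcrop.png',c)
s=load('scene0');im=s['pixels'][:,:,::-1]
c=cv2.resize(im[130:260,310:410],None,fx=4.5,fy=4.5,interpolation=cv2.INTER_CUBIC);cv2.imwrite('pics/standcrop2.png',c)
E
```

```text
(no output)
```

View pics/traycrop.png

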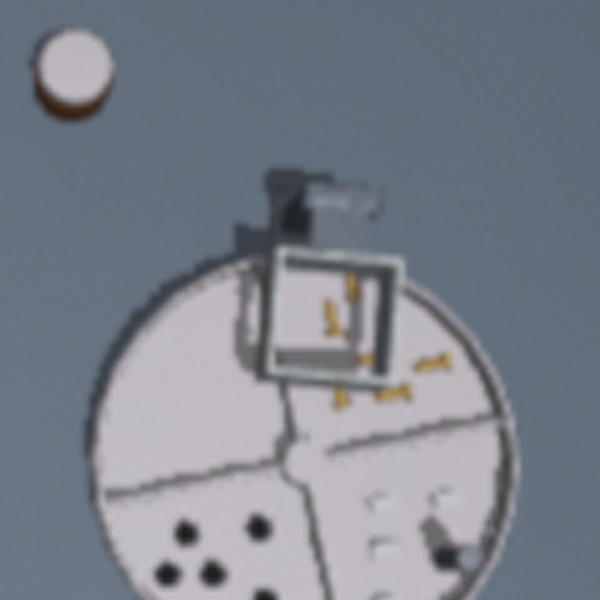

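View pics/standcrop.png

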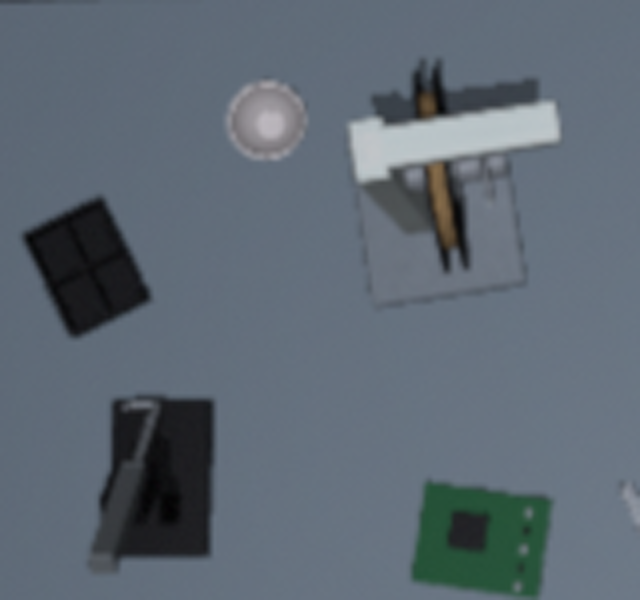

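View pics/standcrop2.png

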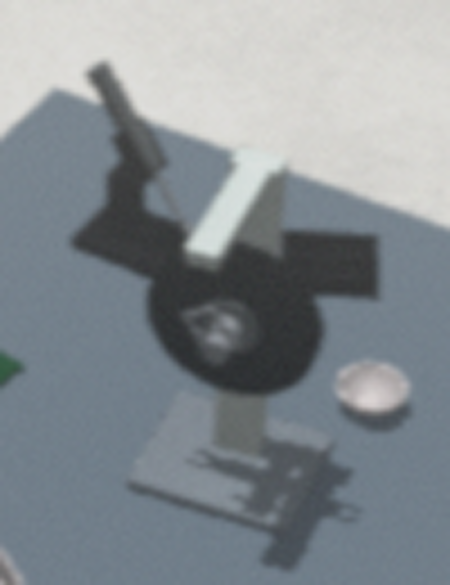

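```bash
python3 - <<'E'
from h import *
s=load('top0');P=cloud(s)
def roi(u0,u1,v0,v1): 
    q=P[v0:v1,u0:u1].reshape(-1,3); return q
q=roi(340,445,180,285)
for lo,hi in [(.042,.058),(.112,.13),(.088,.105)]:
    m=q[(q[:,2]>lo)&(q[:,2]<hi)]
    print(lo,len(m),m.min(0),m.max(0),m.mean(0))
# rim circle
m=q[(q[:,2]>.044)&(q[:,2]<.056)]
from scipy.optimize import least_squares
def f(p): return np.hypot(m[:,0]-p[0],m[:,1]-p[1])-p[2]
r=least_squares(f,[m[:,0].mean(),m[:,1].mean(),.115],loss='soft_l1',f_scale=.002);print('tray',r.x)
c=q[(q[:,2]>.114)&(q[:,2]<.126)]
rect=cv2.minAreaRect(c[:,:2].astype(np.float32)*1000);print('chute',rect,len(c))
p=q[(q[:,2]>.09)&(q[:,2]<.105)&(q[:,0]<r.x[0])]
print('post',len(p),p.mean(0),p.min(0),p.max(0))
print('post ang',np.arctan2(*(p.mean(0)-[*r.x[:2],0])[[1,0]]))
for nm,(u,v) in dict(board=(290,275),driver=(469,275),tweez=(335,282),mm=(476,193),jar=(345,154),dish=(236,170),chip=(191,206)).items(): print(nm,world(s,u,v))
# stand, cradle
g=roi(250,315,145,225); 
h=g[(g[:,2]>.26)&(g[:,2]<.30)];print('guard',cv2.minAreaRect(h[:,:2].astype(np.float32)*1000),h[:,2].mean(),len(h))
b=g[(g[:,2]>.004)&(g[:,2]<.02)];print('base',cv2.minAreaRect(b[:,:2].astype(np.float32)*1000),b[:,2].mean())
g=roi(185,235,230,290);
b=g[(g[:,2]>.004)&(g[:,2]<.02)];print('cradle base',cv2.minAreaRect(b[:,:2].astype(np.float32)*1000),b[:,2].mean())
for v in range(236,284,3):
    print(v,[(u,*(P[v,u]*1000).astype(int)) for u in range(192,216,3) if P[v,u,2]>.03])
E
```

```text
0.042 553 [ 0.42654697 -0.28932684  0.04208222] [ 0.68699815 -0.05938096  0.05776893] [ 0.5331325  -0.17975052  0.04892288]
0.112 181 [ 0.57897815 -0.21831073  0.11202673] [ 0.67729094 -0.14799827  0.12624588] [ 0.62346214 -0.18423176  0.11781899]
0.088 109 [ 0.48174048 -0.25850469  0.08869137] [ 0.68007082 -0.14646721  0.10498644] [ 0.59183146 -0.20019744  0.09761774]
tray [ 0.54224826 -0.17397002  0.1114458 ]
chute ((627.6117553710938, -184.19854736328125), (66.20866394042969, 91.29796600341797), 83.87406921386719) 144
post 23 [ 0.48801017 -0.25165039  0.09687836] [ 0.48174063 -0.25850469  0.09017121] [ 0.49238223 -0.24539965  0.10055326]
post ang -2.1803275844547922
board [0.4311078  0.10574037 0.01078588]
driver [ 0.42095829 -0.38914089  0.02404547]
tweez [ 0.40886087 -0.01929536  0.0071527 ]
mm [ 0.64569753 -0.41273664  0.04635194]
jar [ 0.76066002 -0.05410202  0.0559795 ]
dish [0.73196729 0.25594124 0.00111885]
chip [0.62906421 0.3786173  0.02397149]
guard ((671.9766845703125, 99.32902526855469), (36.090919494628906, 119.39716339111328), 8.186814308166504) 0.28396000701526564 6
[... 1719 characters left out ...]
(117)), (207, np.int64(454), np.int64(323), np.int64(72)), (210, np.int64(454), np.int64(313), np.int64(78)), (213, np.int64(453), np.int64(314), np.int64(37))]
272 [(195, np.int64(449), np.int64(336), np.int64(147)), (198, np.int64(449), np.int64(326), np.int64(157)), (201, np.int64(448), np.int64(322), np.int64(144))]
275 [(195, np.int64(442), np.int64(331), np.int64(165)), (198, np.int64(442), np.int64(326), np.int64(159)), (201, np.int64(441), np.int64(322), np.int64(140))]
278 [(195, np.int64(435), np.int64(331), np.int64(167)), (198, np.int64(435), np.int64(322), np.int64(174))]
281 [(195, np.int64(427), np.int64(330), np.int64(169)), (198, np.int64(427), np.int64(323), np.int64(169))]
```

```bash
python3 -m handwheel '[36.5,-19,0,0,36.5,-19,0,0,36.5,-19,0,0,36.5,-19,0,0,36.5,-19,0,0]' ; python3 -m handwheel '[36.5,-19,0,0,36.5,-19,0,0,36.5,-19,0,0,36.5,-19,0,0,0,0,0,0]' 87
cat >> h.py <<'E'
from scipy.spatial.transform import Rotation as Rn
def pose():
    s=env.get_state(); w,x,y,z=s['tcp_rot']; return Rn.from_quat([x,y,z,w]).as_matrix(),s['position'],s
def to_tool(d):
    R,p,s=pose(); return R.T@np.asarray(d)*1000
def yaw():
    R,p,s=pose(); return np.arctan2(R[1,0],R[0,0])
def wcloud(fn):
    R,p,st=pose(); s=save('wrist',fn)
    K=s['intrinsics'];d=s['depth'];v,u=np.mgrid[:400,:640]
    c=np.stack([(u-K[0,2])/K[0,0]*d,(v-K[1,2])/K[1,1]*d,d],-1)
    M=s['mount']; t=c@M[:3,:3].T+M[:3,3]
    P=t@R.T+p; P[d==0]=np.nan; np.savez('pics/'+fn+'_P.npz',P=P,R=R,p=p)
    return s,P
E
python3 - <<'E'
from h import *
s,P=wcloud('w1');print(pose()[1],yaw())
E
```

```text
t: 0.65
position: [0.3518, -0.4049, 0.2223]
tcp_rot: [-0.0, 0.983, 0.182, -0.0]
wrist_force: [-0.2, -0.5, 0.7]
finger_gap: 0.0879
t: 1.15
position: [0.4626, -0.2794, 0.2221]
tcp_rot: [-0.001, 0.983, 0.185, 0.0]
wrist_force: [-0.7, -1.1, 0.0]
finger_gap: 0.0874
[ 0.46129189 -0.28132283  0.22218819] 0.36992087185242445
```

View pics/w1.png

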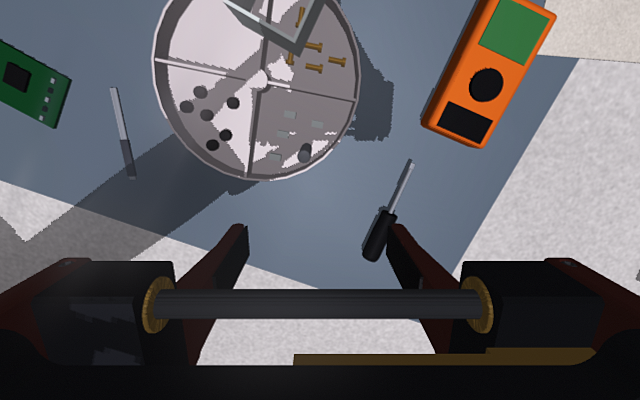

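```bash
python3 - <<'E'
from h import *
P=np.load('pics/w1_P.npz')['P']
q=P[0:195,140:365].reshape(-1,3);q=q[np.isfinite(q[:,0])]
from scipy.optimize import least_squares
m=q[(q[:,2]>.046)&(q[:,2]<.054)];m=m[np.hypot(m[:,0]-.542,m[:,1]+.174)>.1]
f=lambda p: np.hypot(m[:,0]-p[0],m[:,1]-p[1])-p[2]
r=least_squares(f,[.54,-.174,.115],loss='soft_l1',f_scale=.001).x;print('tray',r,len(m))
p=q[(q[:,2]>.093)&(q[:,2]<.1)&(np.hypot(q[:,0]-r[0],q[:,1]-r[1])<.11)&(q[:,0]<.55)]
print('post',len(p),p.mean(0),p.min(0),p.max(0))
pc=(p.min(0)+p.max(0))/2;print(np.hypot(*(pc-[*r[:2],0])[:2]),np.arctan2(pc[1]-r[1],pc[0]-r[0])%(2*np.pi))
c=q[(q[:,2]>.113)&(q[:,2]<.126)];print('ch',len(c),c.min(0),c.max(0))
np.save('pics/c.npy',c)
# dividers angle, z 
for z0 in np.arange(0,.06,.005):
    k=q[(q[:,2]>z0)&(q[:,2]<=z0+.005)]; print(round(z0,3),len(k),end=' ')
# chute from top view: walls fit
s=load('top0');T=cloud(s);t=T[185:220,375:415].reshape(-1,3);t=t[(t[:,2]>.114)&(t[:,2]<.126)&(t[:,0]<.652)]
print('top chute',cv2.minAreaRect(t[:,:2].astype(np.float32)*1000),t.min(0),t.max(0))
E
python3 - <<'E'
import cv2,numpy as np
im=cv2.imread('pics/w1.png');cv2.imwrite('pics/w1c.png',cv2.resize(im[0:100,180:340],None,fx=5,fy=5,interpolation=cv2.INTER_CUBIC))
E
```

```text
tray [ 0.54372619 -0.17518238  0.11334664] 1732
post 145 [ 0.49031509 -0.25315489  0.09631739] [ 0.48362892 -0.26004578  0.09303141] [ 0.49691557 -0.24646774  0.0984931 ]
0.09461993983380888 4.112036693615073
ch 649 [ 0.58068932 -0.21645565  0.11308426] [ 0.61663913 -0.14722151  0.12198693]
0.0 10598 0.005 0 0.01 0 0.015 3998 0.02 17816 0.025 1685 0.03 1271 0.035 805 0.04 807 0.045 2483 0.05 705 0.055 54 top chute ((615.2665405273438, -182.8735809326172), (66.20866394042969, 66.46589660644531), 83.87406921386719) [ 0.58118904 -0.21831073  0.11404739] [ 0.65116016 -0.14799827  0.12563627]
```

View pics/w1c.png

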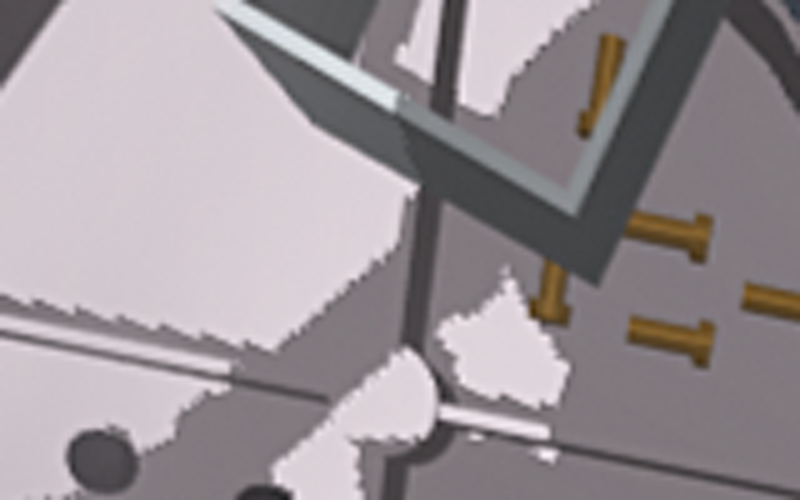

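```bash
python3 - <<'E'
from h import *
R,p,s=pose();print(p,yaw(),to_tool(np.array([.4903,-.2532,.066])-p))
c=np.array([.5437,-.1752]);a=np.linspace(4.112,3.034,7)
pts=np.c_[c[0]+.0946*np.cos(a),c[1]+.0946*np.sin(a),a*0]
print(np.round(np.diff(pts,axis=0)@R*1000,1))
E
```

```text
[ 0.46129189 -0.28132283  0.22218819] 0.36992087185242445 [ 37.26959837 -15.61681779 156.18644796]
[[ -8.3 -14.8   0. ]
 [ -5.5 -16.1   0. ]
 [ -2.6 -16.8   0. ]
 [  0.5 -17.    0. ]
 [  3.5 -16.6   0. ]
 [  6.4 -15.7   0. ]]
```

```bash
python3 -m handwheel '[18.5,-8,20,0,18.5,-7.5,34,0,0,0,50,0,0,0,50,0,0,0,0,0]'; python3 -m handwheel '[0,0,0,0,0,0,0,0,0,0,0,0,0,0,0,0,0,0,0,0]' 0 10
python3 - <<'E'
from h import *
s,P=wcloud('w2')
E
```

```text
t: 1.7
position: [0.4839, -0.2537, 0.0596]
tcp_rot: [-0.005, 0.983, 0.181, -0.006]
wrist_force: [-0.5, 0.2, 0.3]
finger_gap: 0.0869
t: 2.2
position: [0.4899, -0.2559, 0.0702]
tcp_rot: [0.001, 0.983, 0.182, 0.001]
wrist_force: [0.6, 0.1, 0.4]
finger_gap: 0.0508
```

View pics/w2.png

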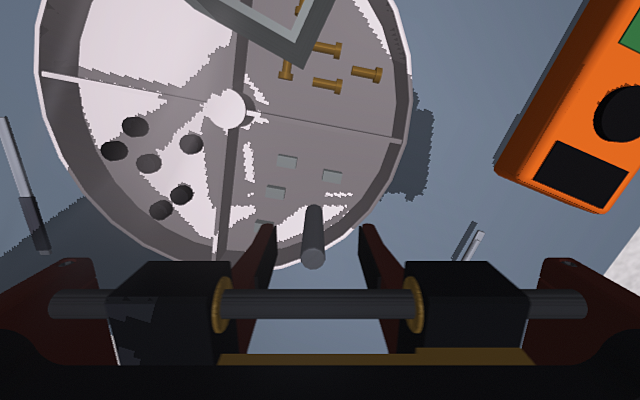

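```bash
python3 -m handwheel '[0,0,0,0,0,0,0,0,0,0,0,0,0,0,0,0,0,0,0,0]'; python3 -m handwheel '[0,0,0,0]';python3 - <<'E'
from h import *
s,P=wcloud('w3')
E
```

```text
t: 2.75
position: [0.4893, -0.2551, 0.0685]
tcp_rot: [-0.0, 0.983, 0.182, 0.0]
wrist_force: [0.3, 1.5, -0.4]
finger_gap: 0.0138
t: 2.85
position: [0.4893, -0.2551, 0.0685]
tcp_rot: [-0.0, 0.983, 0.182, 0.0]
wrist_force: [0.8, 2.3, -0.5]
finger_gap: 0.0137
```

View pics/w3.png

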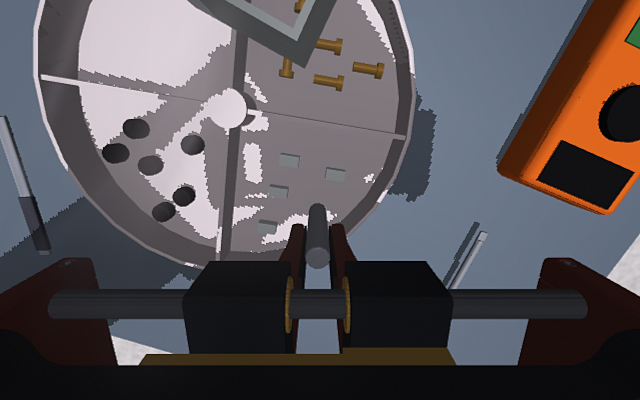

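```bash
python3 -m handwheel '[-4,-7.5,0,0,-4,-7.5,0,0,-3,-8,0,0,-2.5,-8,0,0,-1.5,-8.5,0,0]'; python3 -m handwheel '[-1,-8.5,0,0,0,-8.5,0,0,0.5,-8.5,0,0,1.5,-8.3,0,0,2,-8.3,0,0]';  python3 -m handwheel '[3,-8,0,0,3.5,-8,0,0,0,0,0,0,0,0,0,0]';python3 - <<'E'
from h import *
s,P=wcloud('w4');q=P.reshape(-1,3);q=q[np.isfinite(q[:,0])]
p=q[(q[:,2]>.0935)&(q[:,2]<.1)&(np.hypot(q[:,0]-.45,q[:,1]+.165)<.02)];print(len(p),p.min(0),p.max(0))
R,p,_=pose();g=p;print('ang',np.arctan2(p[1]+.1752,p[0]-.5437)%6.283,'target 3.034')
s=save('top','t4');im=s['pixels'][:,:,::-1];cv2.imwrite('pics/t4c.png',cv2.resize(im[140:290,330:450],None,fx=4,fy=4,interpolation=cv2.INTER_CUBIC))
E
```

```text
t: 3.4
position: [0.4601, -0.2236, 0.0684]
tcp_rot: [0.0, 0.983, 0.182, -0.0]
wrist_force: [-1.3, -3.3, -2.1]
finger_gap: 0.0136
t: 3.9
position: [0.4488, -0.1826, 0.0685]
tcp_rot: [-0.0, 0.983, 0.182, 0.0]
wrist_force: [-0.5, -1.1, -2.9]
finger_gap: 0.0135
t: 4.3
position: [0.4492, -0.1655, 0.0685]
tcp_rot: [-0.001, 0.983, 0.182, -0.0]
wrist_force: [-1.0, 1.3, -2.5]
finger_gap: 0.0137
692 [ 0.43757148 -0.17688662  0.09350144] [ 0.46584621 -0.14663244  0.09991086]
ang 3.041854303657277 target 3.034
```

View pics/w4.png

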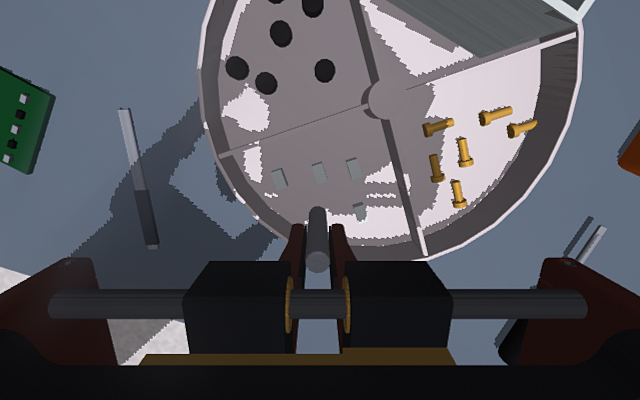

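View pics/t4c.png

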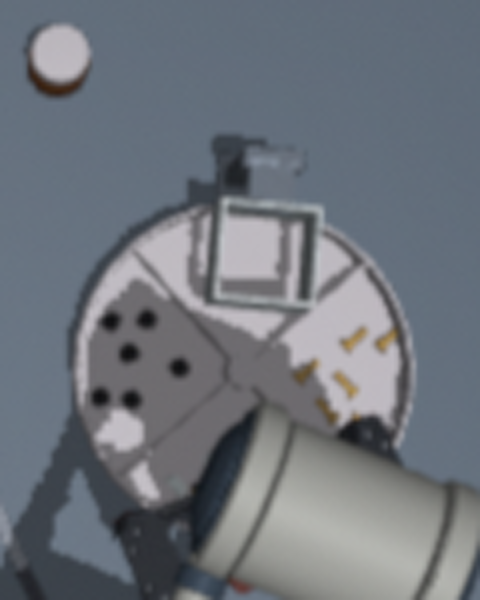

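```bash
python3 -m handwheel '[0,0,0,0,0,0,0,0,0,0,0,0,0,0,0,0]' 40; python3 -m handwheel '[0,0,-40,0,0,0,-50,7,0,0,-50,7,0,0,-40,7,0,0,0,0]' 87
python3 - <<'E'
from h import *
R,p,s=pose();print(p,yaw(),to_tool(np.array([.40,.327,.27])-p))
E
```

```text
t: 4.8
position: [0.4494, -0.1665, 0.069]
tcp_rot: [0.0, 0.983, 0.182, 0.0]
wrist_force: [0.9, -0.0, 0.2]
finger_gap: 0.0395
t: 5.3
position: [0.4509, -0.1671, 0.2561]
tcp_rot: [0.002, 1.0, -0.002, 0.005]
wrist_force: [0.4, 0.4, -0.7]
finger_gap: 0.0768
[ 0.45089925 -0.16707328  0.25610079] -0.0036697910623940773 [ -52.55825791 -493.80733647  -16.86035459]
```

```bash
python3 -m handwheel '[-5,-49,-3,0,-5,-49,-3,0,-5,-49,-3,0,-5,-49,-3,0,-5,-49,-3,0]'; python3 -m handwheel '[-5,-49,-3,0,-5,-49,-3,0,-5,-49,-3,0,-5,-49,-3,0,-5,-49,-3,0]';python3 -m handwheel '[0,0,0,0,0,0,0,0]'
python3 - <<'E'
from h import *
s,P=wcloud('w5');print(pose()[1],yaw())
E
```

```text
t: 5.8
position: [0.4237, 0.0804, 0.2629]
tcp_rot: [0.0, 1.0, -0.0, -0.0]
wrist_force: [2.1, 0.4, -0.4]
finger_gap: 0.0868
t: 6.3
position: [0.3988, 0.3258, 0.2779]
tcp_rot: [0.0, 1.0, 0.0, -0.0]
wrist_force: [1.0, 0.5, 1.1]
finger_gap: 0.087
t: 6.5
position: [0.3991, 0.3246, 0.2773]
tcp_rot: [0.001, 1.0, 0.001, -0.001]
wrist_force: [0.3, -1.1, 0.5]
finger_gap: 0.0874
[0.39943392 0.32358236 0.27776154] 0.0004260416218704733
```

View pics/w5.png

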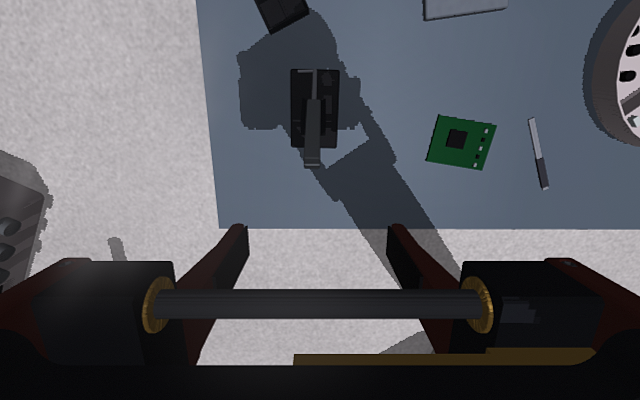

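```bash
python3 - <<'E'
from h import *
P=np.load('pics/w5_P.npz')['P'];im=cv2.imread('pics/w5.png')
cv2.imwrite('pics/w5c.png',cv2.resize(im[55:180,270:360],None,fx=6,fy=6)[:750,:][:600])
b=P[60:155,280:345].reshape(-1,3);b=b[(b[:,2]>.004)&(b[:,2]<.016)]
print('base',cv2.minAreaRect(b[:,:2].astype(np.float32)*1000),len(b),b[:,2].mean())
for v in range(66,172,4):
    row=P[v,290:345]; ok=row[:,2]>.022
    if ok.any():
        print(v,[(290+i,*np.round(row[i]*1000).astype(int).tolist(),im[v,290+i].tolist()[1]) for i in np.where(ok)[0][::3]])
E
```

```text
base ((480.7454833984375, 329.0648193359375), (70.06429290771484, 110.19900512695312), 89.05583953857422) 2452 0.011597467574613234
70 [(np.int64(298), 532, 351, 25, 78), (np.int64(301), 532, 347, 24, 72), (np.int64(304), 532, 343, 24, 74), (np.int64(307), 532, 338, 24, 74), (np.int64(310), 532, 334, 24, 75), (np.int64(313), 532, 330, 25, 55), (np.int64(316), 532, 326, 25, 50)]
74 [(np.int64(313), 526, 330, 35, 57), (np.int64(316), 526, 326, 34, 49)]
78 [(np.int64(313), 520, 330, 43, 57), (np.int64(316), 520, 326, 41, 48)]
82 [(np.int64(312), 515, 331, 48, 35), (np.int64(315), 514, 327, 52, 58)]
86 [(np.int64(312), 509, 331, 57, 41), (np.int64(315), 509, 327, 59, 57)]
90 [(np.int64(312), 504, 331, 64, 48), (np.int64(315), 504, 327, 67, 57)]
94 [(np.int64(312), 498, 331, 73, 55), (np.int64(315), 498, 327, 74, 55)]
98 [(np.int64(302), 493, 343, 86, 13), (np.int64(312), 493, 331, 81, 55), (np.int64(315), 493, 327, 82, 52)]
102 [(np.int64(302), 488, 342, 93, 10), (np.int64(305), 489, 339, 89, 10), (np.int64(308), 488, 335, 99, 42), (np.int64(311), 488, 332, 99, 41), (np.int64(314), 488, 
[... 3662 characters left out ...]
, (np.int64(319), 438, 323, 168, 43)]
158 [(np.int64(304), 435, 337, 173, 41), (np.int64(307), 435, 334, 173, 54), (np.int64(310), 435, 331, 174, 55), (np.int64(313), 435, 329, 173, 56), (np.int64(316), 435, 326, 173, 57), (np.int64(319), 435, 323, 172, 46)]
162 [(np.int64(304), 431, 337, 171, 31), (np.int64(307), 431, 334, 170, 39), (np.int64(310), 431, 331, 171, 38), (np.int64(313), 431, 329, 170, 40), (np.int64(316), 431, 326, 170, 39), (np.int64(319), 431, 323, 170, 36)]
166 [(np.int64(304), 426, 337, 167, 33), (np.int64(307), 426, 335, 166, 36), (np.int64(310), 426, 332, 168, 37), (np.int64(313), 426, 329, 168, 35), (np.int64(316), 426, 326, 168, 36), (np.int64(319), 426, 323, 166, 36)]
```

View pics/w5c.png

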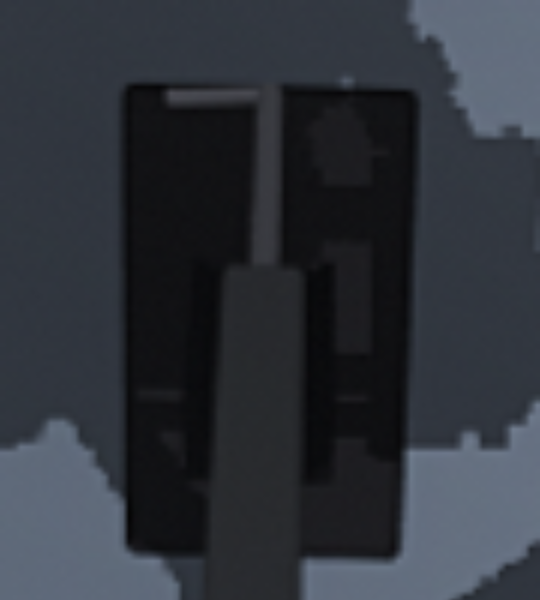

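```bash
python3 -m handwheel '[23,-3,18,0,23,-2,20,0,0,0,0,0,0,0,0,0,0,0,0,0]' 50; python3 - <<'E'
from h import *
R,p,s=pose();print(p,yaw(),s['finger_gap'],to_tool(np.array([.4455,.330,.127])-p))
s,P=wcloud('w6')
E
```

```text
t: 7.05
position: [0.4455, 0.328, 0.2421]
tcp_rot: [-0.001, 1.0, -0.001, 0.001]
wrist_force: [0.2, 0.0, 0.5]
finger_gap: 0.0518
[0.44554036 0.3280374  0.24207933] -0.001796729809862779 0.05176022142443891 [ -0.20333674  -1.84587994 115.08108533]
```

View pics/w6.png

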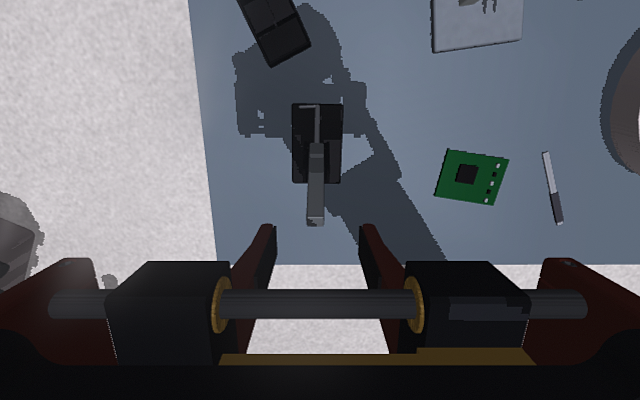

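```bash
python3 -m handwheel '[0,-1,40,0,0,0,40,0,0,0,35,0,0,0,0,0,0,0,0,0]' 38; python3 - <<'E'
from h import *
R,p,s=pose();print(p,yaw(),s['finger_gap'],s['wrist_force'])
s,P=wcloud('w7')
E
```

```text
t: 7.6
position: [0.4454, 0.3299, 0.1271]
tcp_rot: [-0.0, 1.0, -0.0, 0.0]
wrist_force: [0.6, 0.7, 0.0]
finger_gap: 0.0377
[0.44543457 0.32985727 0.12714583] -0.0004445525665726702 0.03770468918802334 [0.62069571 0.73142018 0.02966127]
```

View pics/w7.png

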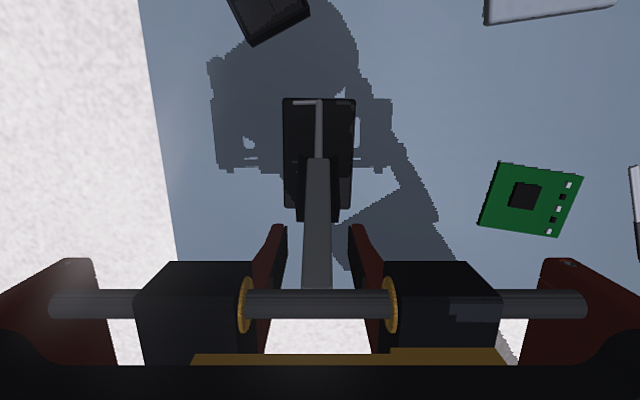

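```bash
python3 -m handwheel '[0,0,0,0,0,0,0,0,0,0,0,0,0,0,0,0,0,0,0,0]' 0 55; python3 - <<'E'
from h import *
R,p,s=pose();print(p,yaw(),s['finger_gap'],s['wrist_force'])
E
```

```text
t: 8.15
position: [0.4461, 0.33, 0.127]
tcp_rot: [-0.001, 1.0, -0.0, 0.001]
wrist_force: [-1.0, -1.1, 6.0]
finger_gap: 0.0156
[0.44606498 0.33001548 0.12702562] -0.0007911044762753562 0.015562053758892264 [-1.03164836 -1.11124725  5.96686716]
```

```bash
python3 -m handwheel '[0,0,-10,0,0,0,-20,0,0,0,-40,0,0,0,-50,0,0,0,-30,0]'; python3 -m handwheel '[0,0,0,0,0,0,0,0]'; python3 - <<'E'
from h import *
R,p,s=pose();print(p,yaw(),s['finger_gap'],s['wrist_force'])
s,P=wcloud('w8')
cv2.imwrite('pics/w8c.png',cv2.resize(s['pixels'][100:320,240:400,::-1],None,fx=2.7,fy=2.7))
# pick points: relative to grasp point, in tool->world
for v in range(110,300,6):
    row=P[v,280:350]-p; ok=(row[:,2]>-.17)&(np.abs(row[:,1])<.06)&np.isfinite(row[:,2])
    i=np.where(ok)[0]
    if len(i): print(v,i[0]+280,i[-1]+280,np.round(row[i].mean(0)*1000,1),np.round(row[i].min(0)*1000,1)[1],np.round(row[i].max(0)*1000,1)[1])
E
```

```text
t: 8.65
position: [0.4456, 0.3299, 0.2798]
tcp_rot: [-0.001, 1.0, -0.0, 0.001]
wrist_force: [0.4, 0.4, -0.1]
finger_gap: 0.0156
t: 8.85
position: [0.4456, 0.3299, 0.2759]
tcp_rot: [-0.0, 1.0, -0.0, 0.0]
wrist_force: [-0.7, 0.0, -1.0]
finger_gap: 0.0157
[0.44564341 0.32986208 0.2758997 ] -0.0007319879905891517 0.015726028499192024 [-0.71608198  0.03012442 -1.00251212]
110 315 321 [ 79.6  -0.7 -92.7] -3.3 2.0
116 315 321 [ 74.6  -0.6 -85.1] -3.2 1.9
122 315 321 [ 69.9  -0.6 -78.1] -3.1 1.9
128 315 321 [ 65.3  -0.6 -71.9] -3.1 1.8
134 315 321 [ 61.   -0.6 -66. ] -3.0 1.8
140 314 321 [ 56.8  -0.2 -60. ] -2.9 2.6
146 314 321 [ 52.8  -0.2 -54.2] -2.9 2.5
152 306 329 [ 43.8   1.7 -88.6] -13.8 13.2
158 306 329 [ 38.5   0.6 -87.9] -13.5 12.9
164 306 330 [ 41.4  -0.6 -40. ] -14.4 12.7
170 306 329 [ 38.7   0.  -30.9] -8.0 13.0
176 306 329 [ 36.6   0.  -21.2] -7.9 7.5
182 306 329 [ 33.5  -0.2 -16.8] -7.8 7.4
188 306 329 [ 30.6  -0.2 -12.4] -7.7 7.2
194 306 330 [27.8 -0.5 -8.3] -8.1 7.1
200 305 330 [25.  -0.2 -4.6] -8.0 7.7
206 305 330 [22.4 -0.2 -0.6] -7.9 7.5
212 305 330 [19.8 -0.2  3.1] -7.7 7.3
218 305 330 [17.4 -0.2  6.8] -7.6 7.2
224 292 343 [13.4 -0.5  6.3] -15.9 15.5
230 289 346 [11.7 -0.3 11.3] -16.8 16.4
236 288 347 [10.7  0.1 17.3] -16.5 16.2
242 286 349 [ 9.7 -0.2 22.9] -16.9 16.4
248 283 349 [ 8.8  0.6 28.4] -16.1 17.4
254 280 349 [ 8.   1.3 33.3] -15.3 17.9
260 280 349 [ 7.   1.2 37.5] -14.7 17.2
266 280 349 [ 9.   0.7 46.7] -13.2 12.9
272 280 349 [ 7.8  0.7 49.9] -12.7 12.4
278 280 349 [ 7.5  0.7 54.2] -11.9 11.5
284 280 349 [ 6.2  0.7 56.7] -11.1 10.8
290 280 349 [28.7  0.7 93.5] -8.6 9.5
296 280 349 [28.3  0.7 95.6] -8.4 9.3
```

View pics/w8.png

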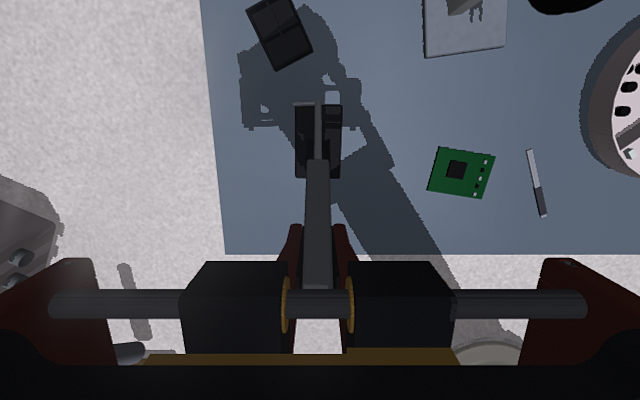

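```bash
python3 - <<'E'
from h import *
d=np.load('pics/w8_P.npz');P=d['P'];p=d['p']
for v in range(92,112,1):
    row=P[v,285:330]-p
    i=np.where((row[:,2]>-.13))[0]
    print(v,[(285+j,*np.round(row[j]*1000,0).astype(int).tolist()) for j in i[::2]])
im=cv2.imread('pics/w8.png');cv2.imwrite('pics/w8c.png',cv2.resize(im[85:165,280:360],None,fx=7,fy=7))
E
```

```text
92 []
93 []
94 []
95 []
96 []
97 []
98 []
99 []
100 []
101 [(np.int64(310), 88, 7, -105), (np.int64(312), 87, 5, -103), (np.int64(314), 87, 3, -105), (np.int64(316), 87, 1, -104), (np.int64(318), 87, -1, -104), (np.int64(320), 87, -2, -103)]
102 [(np.int64(293), 87, 22, -102), (np.int64(295), 87, 20, -102), (np.int64(297), 87, 18, -103), (np.int64(299), 87, 16, -104), (np.int64(301), 87, 15, -103), (np.int64(303), 87, 13, -103), (np.int64(305), 87, 11, -103), (np.int64(307), 87, 9, -103), (np.int64(309), 87, 7, -102), (np.int64(311), 87, 6, -103), (np.int64(313), 86, 4, -101), (np.int64(315), 87, 2, -103), (np.int64(317), 86, 0, -101), (np.int64(319), 86, -2, -101), (np.int64(321), 87, -3, -105)]
103 [(np.int64(292), 86, 23, -103), (np.int64(294), 86, 21, -101), (np.int64(296), 86, 19, -102), (np.int64(298), 86, 17, -101), (np.int64(300), 86, 15, -103), (np.int64(302), 86, 14, -102), (np.int64(304), 86, 12, -102), (np.int64(306), 86, 10, -103), (np.int64(308), 86, 8, -104), (np.int64(310), 86, 6, -103), (np.int64(312), 86, 5, -102), (np.int64(314), 86, 3, -103), (np.int64(316), 86, 1
[... 1186 characters left out ...]
.int64(317), 83, 0, -96), (np.int64(319), 83, -2, -95), (np.int64(321), 83, -3, -99)]
107 [(np.int64(315), 82, 2, -97), (np.int64(317), 82, 0, -96), (np.int64(319), 82, -2, -96), (np.int64(321), 82, -3, -97)]
108 [(np.int64(315), 81, 2, -96), (np.int64(317), 81, 0, -95), (np.int64(319), 81, -2, -95), (np.int64(321), 81, -3, -97)]
109 [(np.int64(315), 80, 2, -96), (np.int64(317), 80, 0, -93), (np.int64(319), 80, -2, -93), (np.int64(321), 80, -3, -96)]
110 [(np.int64(315), 80, 2, -94), (np.int64(317), 80, 0, -92), (np.int64(319), 80, -2, -91), (np.int64(321), 80, -3, -94)]
111 [(np.int64(315), 79, 2, -92), (np.int64(317), 79, 0, -89), (np.int64(319), 79, -2, -90), (np.int64(321), 79, -3, -94)]
```

View pics/w8c.png

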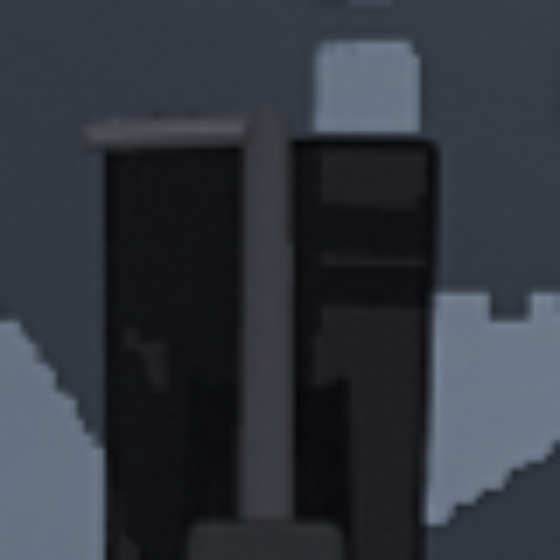

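```bash
python3 - <<'E'
from h import *
s=save('scene','scene1');im=s['pixels'][:,:,::-1]
cv2.imwrite('pics/sc1.png',cv2.resize(im[155:235,325:395],None,fx=8,fy=7.5,interpolation=cv2.INTER_CUBIC))
P=cloud(s)
for v in range(188,222,3): print(v,[(u,*np.round(P[v,u]*1000).astype(int).tolist()) for u in range(345,385,3)])
s=save('top','top1');P=cloud(s);im=s['pixels'][:,:,::-1]
cv2.imwrite('pics/tp1.png',cv2.resize(im[155:215,255:325],None,fx=8,fy=8,interpolation=cv2.INTER_CUBIC))
for v in range(174,192,2): print(v,[(u,*np.round(P[v,u]*1000).astype(int).tolist()) for u in range(268,302,3)])
E
```

```text
188 [(345, 611, 114, 195), (348, 625, 109, 204), (351, 671, 40, 272), (354, 681, 40, 276), (357, 691, 40, 281), (360, 666, 111, 220), (363, 676, 111, 225), (366, 687, 111, 229), (369, 691, 124, 221), (372, 698, 131, 220), (375, 604, 366, 13), (378, 615, 369, 15), (381, 624, 376, 14), (384, 633, 385, 12)]
191 [(345, 617, 103, 192), (348, 628, 104, 196), (351, 639, 103, 202), (354, 646, 111, 199), (357, 655, 113, 201), (360, 669, 107, 212), (363, 677, 111, 213), (366, 684, 118, 211), (369, 695, 117, 216), (372, 701, 125, 213), (375, 709, 131, 213), (378, 622, 355, 14), (381, 636, 350, 24), (384, 643, 362, 18)]
194 [(345, 618, 103, 180), (348, 627, 107, 181), (351, 639, 104, 188), (354, 649, 104, 193), (357, 659, 106, 196), (360, 667, 111, 196), (363, 676, 114, 198), (366, 687, 112, 204), (369, 697, 115, 207), (372, 707, 115, 211), (375, 710, 131, 200), (378, 627, 346, 8), (381, 635, 355, 6), (384, 646, 359, 7)]
197 [(345, 616, 106, 164), (348, 628, 104, 171), (351, 635, 112, 168), (354, 650, 104, 181), (357, 659, 107, 183), (360, 670, 107, 188), (363, 678, 112, 188), (366, 688, 113, 19
[... 4184 characters left out ...]
(277, 653, 120, 225), (280, 655, 114, 210), (283, 658, 109, 183), (286, 682, 113, 9), (289, 681, 104, 14), (292, 657, 86, 189), (295, 681, 88, 11), (298, 682, 79, 2), (301, 682, 71, 1)]
188 [(268, 648, 141, 228), (271, 652, 137, 198), (274, 664, 139, 104), (277, 648, 120, 227), (280, 650, 114, 208), (283, 652, 108, 193), (286, 675, 113, 16), (289, 675, 104, 15), (292, 652, 86, 190), (295, 675, 88, 10), (298, 676, 80, 1), (301, 676, 71, 1)]
190 [(268, 648, 145, 190), (271, 649, 139, 184), (274, 658, 138, 111), (277, 643, 120, 226), (280, 645, 114, 208), (283, 645, 107, 211), (286, 670, 113, 8), (289, 670, 105, 13), (292, 648, 86, 184), (295, 670, 88, 10), (298, 670, 79, 8), (301, 670, 71, 4)]
```

View pics/sc1.png

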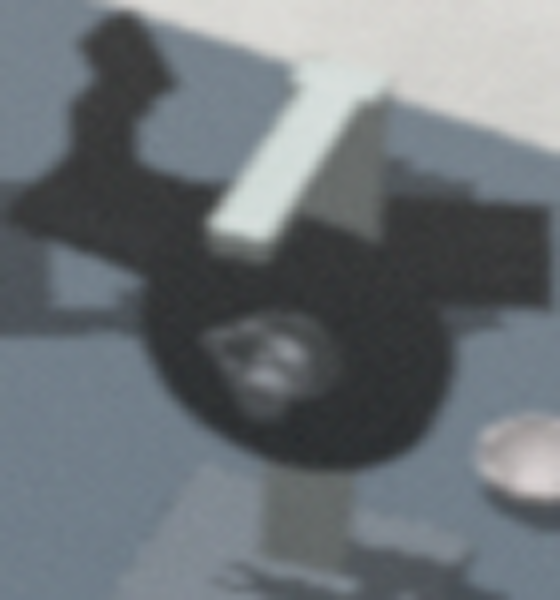

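View pics/tp1.png

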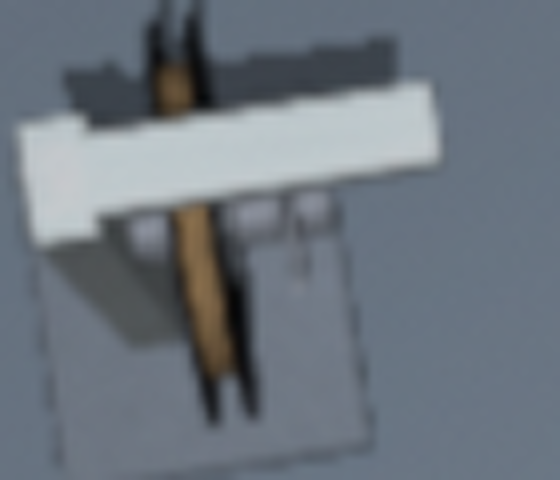

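```bash
python3 -m handwheel '[6.5,43,-6.5,0,6.5,43,-6.5,0,6.5,43,-6.5,0,6.5,43,-6.5,0,6.5,43,-6.5,0]'; python3 -m handwheel '[6.5,43,-6.5,0,6,42,-6,-2.8,0,0,0,-2.8,0,0,0,-2.8,0,0,0,0]'; python3 -m handwheel '[0,0,0,0,0,0,0,0]'; python3 - <<'E'
from h import *
s,P=wcloud('w9');print(pose()[1],yaw())
im=s['pixels'][:,:,::-1];cv2.imwrite('pics/w9c.png',cv2.resize(im[0:120,200:360],None,fx=5,fy=5,interpolation=cv2.INTER_CUBIC))
E
```

```text
t: 9.5
position: [0.4774, 0.1131, 0.3065]
tcp_rot: [0.0, 1.0, -0.0, -0.001]
wrist_force: [0.7, 1.2, 0.2]
finger_gap: 0.0155
t: 10.0
position: [0.4901, 0.0292, 0.3189]
tcp_rot: [-0.0, 0.997, 0.073, -0.002]
wrist_force: [0.3, -0.6, -0.8]
finger_gap: 0.0156
t: 10.2
position: [0.4902, 0.0301, 0.3199]
tcp_rot: [-0.0, 0.997, 0.073, -0.001]
wrist_force: [0.3, -0.4, -1.1]
finger_gap: 0.0159
[0.49020254 0.03006623 0.3201475 ] 0.14584932975033119
```

View pics/w9.png

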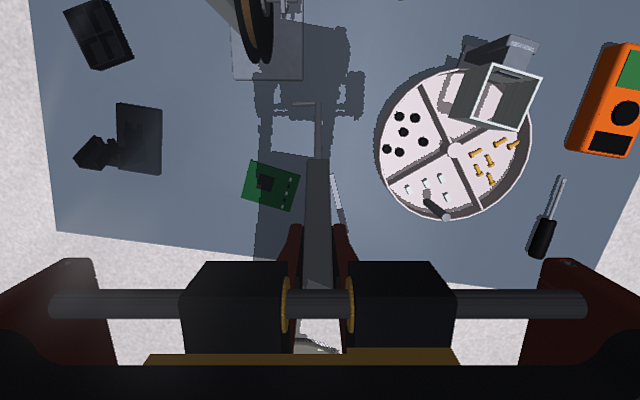

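View pics/w9c.png

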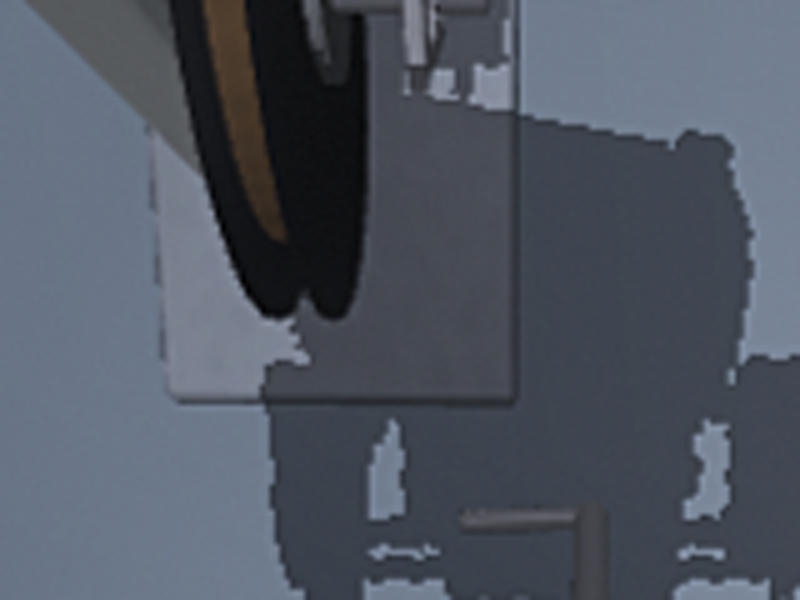

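```bash
python3 -m handwheel '[33,15,0,0,33,15,0,0,0,0,0,0,0,0,0,0]'; python3 - <<'E'
from h import *
s,P=wcloud('w10');print(pose()[1],yaw())
im=s['pixels'][:,:,::-1];cv2.imwrite('pics/w10c.png',cv2.resize(im[0:140,170:330],None,fx=5,fy=4.2,interpolation=cv2.INTER_CUBIC))
E
```

```text
t: 10.65
position: [0.5601, 0.0098, 0.3192]
tcp_rot: [-0.0, 0.997, 0.073, -0.001]
wrist_force: [-0.6, 0.4, -0.7]
finger_gap: 0.0158
[0.5596636  0.00998435 0.32042326] 0.14601554472722808
```

View pics/w10c.png

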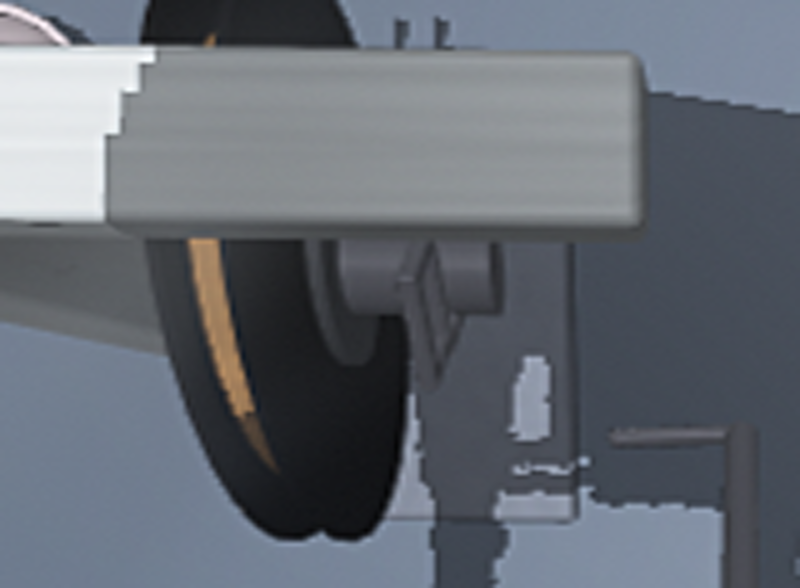

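```bash
python3 - <<'E'
from h import *
d=np.load('pics/w10_P.npz');P=d['P'];p=d['p']
ps=np.arctan2(d['R'][1,0],d['R'][0,0]);print(ps)
ex=np.array([np.cos(ps),np.sin(ps),0]);ey=np.array([-np.sin(ps),np.cos(ps),0])
L=np.stack([(P-p)@ex,(P-p)@ey,P[...,2]],-1)*1000
for v in range(52,94,1):
    print(v,[(u,*np.round(L[v,u]).astype(int).tolist()) for u in range(236,274,2) if L[v,u,2]>140])
g=L[5:60,170:305].reshape(-1,3);g=g[(g[:,2]>276)&(g[:,2]<295)];print('guard',g.min(0),g.max(0),np.median(g[:,2]),cv2.minAreaRect(g[:,:2].astype(np.float32)))
q=L[95:110,285:325].reshape(-1,3);q=q[q[:,2]>190];print('lip',q.min(0),q.max(0))
for v in range(99,110): print(v,[(u,*np.round(L[v,u]).astype(int).tolist()) for u in range(290,325,4) if L[v,u,2]>190])
E
```

```text
0.14562183345973057
52 [(236, 114, 52, 284), (238, 114, 50, 284), (240, 114, 49, 284), (242, 114, 48, 283), (244, 114, 47, 283), (246, 114, 45, 286), (248, 114, 44, 285), (250, 114, 43, 284), (252, 114, 42, 284), (254, 114, 40, 284), (256, 114, 39, 285), (258, 114, 38, 284), (260, 114, 36, 284), (262, 114, 35, 285), (264, 114, 34, 284), (266, 114, 33, 284), (268, 114, 31, 284), (270, 114, 30, 285), (272, 114, 29, 284)]
53 [(236, 113, 52, 283), (238, 113, 50, 284), (240, 114, 50, 283), (242, 113, 48, 284), (244, 114, 47, 283), (246, 113, 45, 284), (248, 113, 44, 283), (250, 113, 43, 284), (252, 113, 42, 284), (254, 113, 40, 284), (256, 113, 39, 284), (258, 114, 38, 282), (262, 113, 35, 285), (264, 113, 34, 283), (266, 114, 33, 283), (268, 114, 32, 282), (270, 113, 30, 285), (272, 113, 29, 284)]
54 [(236, 113, 52, 282), (238, 113, 51, 282), (240, 113, 50, 281), (242, 113, 48, 283), (244, 113, 47, 282), (246, 113, 46, 282), (248, 113, 45, 282), (250, 113, 43, 283), (252, 113, 42, 283), (254, 113, 40, 284), (256, 113, 39, 282), (258, 113, 38, 283), (260, 113, 37, 284), (262, 113, 36, 282
[... 11774 characters left out ...]
86, 17, 216), (302, 86, 14, 215), (306, 86, 10, 216), (310, 86, 7, 217), (314, 86, 3, 216), (318, 86, -1, 219)]
103 [(294, 85, 21, 216), (298, 85, 17, 217), (302, 85, 14, 216), (306, 85, 10, 217), (310, 85, 7, 216), (314, 85, 3, 217), (318, 85, -1, 220)]
104 [(294, 84, 21, 217), (298, 85, 17, 216), (302, 85, 14, 215), (306, 84, 10, 217), (310, 84, 7, 216), (314, 85, 3, 215), (318, 84, -1, 221)]
105 [(294, 84, 21, 216), (298, 84, 17, 216), (302, 84, 14, 215), (306, 84, 10, 214), (310, 84, 7, 216), (314, 84, 3, 214), (318, 84, -1, 221)]
106 [(294, 83, 21, 216), (298, 83, 17, 215), (302, 83, 14, 215), (318, 83, -1, 223)]
107 [(318, 82, -1, 224)]
108 [(318, 81, -1, 226)]
109 [(318, 80, -1, 225)]
```

```bash
python3 -m handwheel '[10,0,12,0,10,0,12,0,10,0,11,0,0,0,0,0,0,0,0,0]'; python3 - <<'E'
from h import *
s,P=wcloud('w11');st=pose();print(st[1],yaw())
im=s['pixels'][:,:,::-1];cv2.imwrite('pics/w11c.png',cv2.resize(im[40:160,200:360],None,fx=5,fy=5,interpolation=cv2.INTER_CUBIC))
E
```

```text
t: 11.2
position: [0.5895, 0.0142, 0.2846]
tcp_rot: [-0.0, 0.997, 0.073, -0.001]
wrist_force: [0.1, -0.4, -1.1]
finger_gap: 0.0159
[0.58955023 0.0140837  0.28559142] 0.14603359254942982
```

View pics/w11c.png

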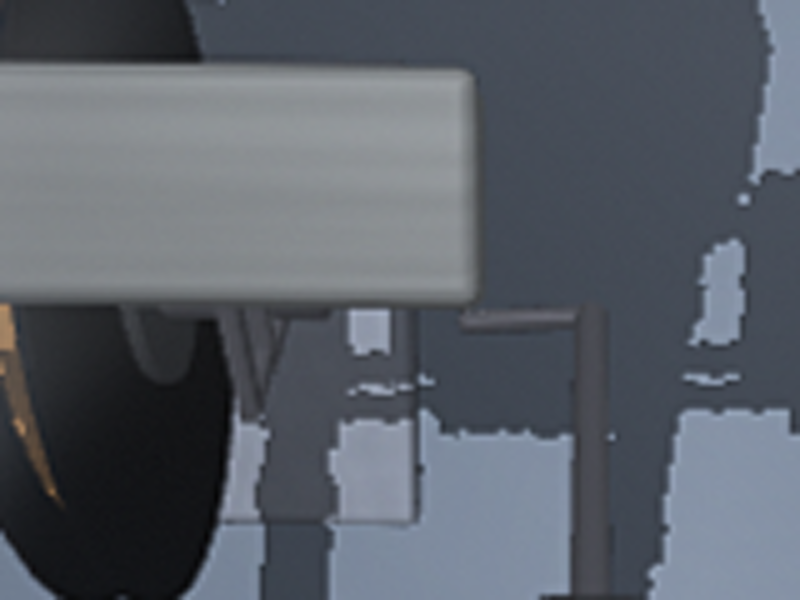

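```bash
python3 - <<'E'
from h import *
d=np.load('pics/w11_P.npz');P=d['P'];p=d['p']
ps=np.arctan2(d['R'][1,0],d['R'][0,0])
ex=np.array([np.cos(ps),np.sin(ps),0]);ey=np.array([-np.sin(ps),np.cos(ps),0])
L=np.stack([(P-p)@ex,(P-p)@ey,P[...,2]],-1)*1000
def prn(q,s): print(s,len(q),np.round(q.min(0),1),np.round(q.max(0),1))
q=L[101:130,235:262].reshape(-1,3)
q=q[(q[:,1]>57)&(q[:,1]<68)&(q[:,2]>150)];q=q[q[:,0].argsort()]
zl=-.574*(q[:,0]-95)+.819*(q[:,2]-165);xl=.819*(q[:,0]-95)+.574*(q[:,2]-165)
for a in zip(np.round(q).astype(int).tolist(),np.round(xl,1),np.round(zl,1)): print(*a,end='; ')
g=L[40:105,200:300].reshape(-1,3);g=g[(g[:,2]>276)&(g[:,2]<295)];prn(g,'guard')
q=L[99:112,285:325].reshape(-1,3);q=q[(q[:,2]>165)];prn(q,'lip')
print(np.round(L[104,292:318:3],0).tolist())
a=L[60:105,225:275].reshape(-1,3);a=a[(a[:,1]>50)&(a[:,1]<57)&(a[:,2]>150)&(a[:,2]<200)];prn(a,'axle')
E
```

```text
[67, 61, 180] -14.0 28.5; [67, 62, 181] -13.8 28.8; [67, 64, 181] -13.7 29.0; [67, 63, 181] -13.6 29.1; [68, 63, 181] -12.8 28.6; [68, 61, 182] -12.3 29.3; [68, 60, 182] -12.1 29.6; [68, 63, 183] -11.9 29.9; [69, 60, 180] -13.0 27.0; [69, 63, 182] -11.6 28.8; [69, 61, 182] -11.5 29.0; [69, 60, 182] -11.3 29.3; [69, 62, 183] -11.1 29.4; [70, 60, 179] -12.3 26.3; [70, 60, 183] -10.4 29.0; [70, 62, 183] -10.1 29.3; [70, 63, 183] -10.0 29.5; [70, 61, 184] -9.9 29.6; [71, 60, 180] -11.6 25.9; [71, 60, 183] -9.3 28.9; [71, 62, 184] -9.2 29.1; [71, 62, 185] -8.6 29.9; [71, 61, 185] -8.6 30.0; [71, 63, 185] -8.4 30.1; [72, 60, 180] -10.7 25.6; [72, 61, 182] -9.3 27.5; [72, 60, 184] -8.2 29.0; [72, 62, 185] -7.9 29.5; [72, 63, 185] -7.7 29.7; [72, 61, 185] -7.4 30.1; [72, 60, 176] -12.3 21.8; [72, 60, 178] -11.3 23.3; [73, 60, 183] -7.8 28.0; [73, 61, 184] -7.7 28.2; [73, 62, 185] -6.6 29.7; [73, 63, 186] -6.5 29.9; [73, 61, 186] -6.4 30.0; [73, 60, 174] -12.6 19.9; [73, 60, 178] -10.3 23.1; [73, 60, 182] -7.9 26.4; [73, 61, 185] -6.4 28.5; [73, 62, 186] -5.6 29.6; [73, 63, 186] -5.5 29.8; [7
[... 3945 characters left out ...]
 [86, 62, 195] 9.4 29.5; [86, 63, 194] 9.2 29.1; [86, 60, 194] 9.1 29.0; [86, 60, 192] 7.8 27.0; [86, 58, 167] -6.3 6.8; [86, 59, 167] -6.4 6.6; [86, 63, 154] -13.1 -3.7; [87, 60, 173] -2.4 11.1; [87, 63, 172] -2.8 10.6; [87, 62, 172] -2.9 10.5; [87, 60, 172] -2.9 10.3; [87, 62, 171] -3.2 10.0; [87, 58, 170] -4.1 8.5; [87, 57, 169] -4.3 8.2; [87, 59, 169] -4.4 8.2; guard 4649 [ 83.1  11.6 276.2] [107.7  65.6 287. ]
lip 217 [ 78.5  -3.3 178.5] [ 87.3  22.8 285.2]
[[85.0, 23.0, 182.0], [85.0, 20.0, 184.0], [85.0, 17.0, 182.0], [85.0, 15.0, 182.0], [85.0, 12.0, 183.0], [85.0, 9.0, 182.0], [85.0, 7.0, 181.0], [85.0, 4.0, 182.0], [85.0, 1.0, 184.0]]
axle 14 [ 85.9  50.5 166.7] [ 86.8  56.7 170.5]
```

```bash
python3 -m handwheel '[0,-13,0,0,0,-13,0,0,0,-12,0,0,0,-12,0,0,0,0,0,0]'; python3 - <<'E'
from h import *
s,P=wcloud('w12');st=pose();print(st[1],yaw(),st[2]['wrist_force'])
im=s['pixels'][:,:,::-1];cv2.imwrite('pics/w12c.png',cv2.resize(im[40:160,240:400],None,fx=5,fy=5,interpolation=cv2.INTER_CUBIC))
s=save('scene','s12');im=s['pixels'][:,:,::-1];cv2.imwrite('pics/s12c.png',cv2.resize(im[155:235,325:395],None,fx=8,fy=7.5,interpolation=cv2.INTER_CUBIC))
E
```

```text
t: 11.75
position: [0.5821, 0.0655, 0.286]
tcp_rot: [-0.0, 0.997, 0.074, 0.0]
wrist_force: [0.5, 0.9, -0.8]
finger_gap: 0.0156
[0.58218937 0.06460428 0.28582594] 0.14771344888328225 [ 0.63454345 -0.95076871 -0.87118423]
```

View pics/w12c.png

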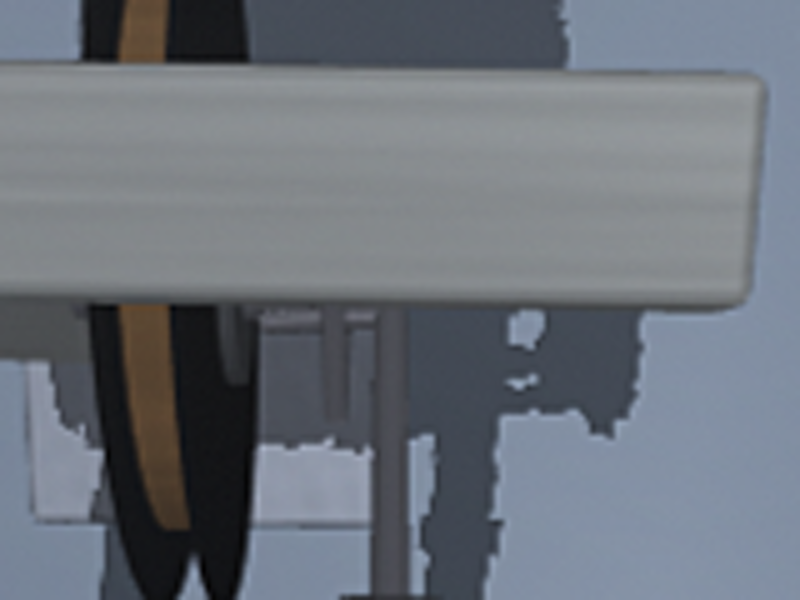

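View pics/s12c.png

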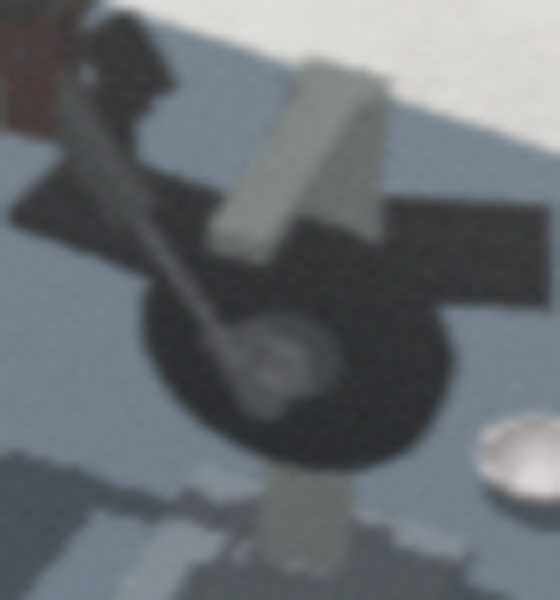

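```bash
python3 -m handwheel '[-1.7,0,-2.5,0,-1.7,0,-2.5,0,-1.7,0,-2.5,0]'; python3 -m handwheel '[-1.7,0,-2.5,0,-1.7,0,-2.5,0,-1.7,0,-2.5,0]'; python3 -m handwheel '[-1.7,0,-2.5,0,-1.7,0,-2.5,0,-1.7,0,-2.5,0,-1.7,0,-2.5,0,0,0,0,0]';python3 - <<'E'
from h import *
s,P=wcloud('w13');st=pose();print(st[1],yaw(),st[2]['wrist_force'])
im=s['pixels'][:,:,::-1];cv2.imwrite('pics/w13c.png',cv2.resize(im[40:160,240:400],None,fx=5,fy=5,interpolation=cv2.INTER_CUBIC))
s=save('scene','s13');im=s['pixels'][:,:,::-1];cv2.imwrite('pics/s13c.png',cv2.resize(im[155:235,325:395],None,fx=8,fy=7.5,interpolation=cv2.INTER_CUBIC))
E
```

```text
t: 12.15
position: [0.5779, 0.0623, 0.2917]
tcp_rot: [-0.0, 0.997, 0.073, -0.0]
wrist_force: [5.4, 0.6, -9.4]
finger_gap: 0.0156
t: 12.45
position: [0.5719, 0.0617, 0.3015]
tcp_rot: [0.0, 0.997, 0.073, 0.0]
wrist_force: [0.0, 0.4, -0.8]
finger_gap: 0.0156
t: 12.95
position: [0.5655, 0.061, 0.3114]
tcp_rot: [0.0, 0.997, 0.073, 0.001]
wrist_force: [-0.7, 0.2, -0.6]
finger_gap: 0.0155
[0.56552988 0.06100012 0.31100689] 0.14588954095749207 [ 0.31693122 -0.29796736 -0.59669875]
```

View pics/w13c.png

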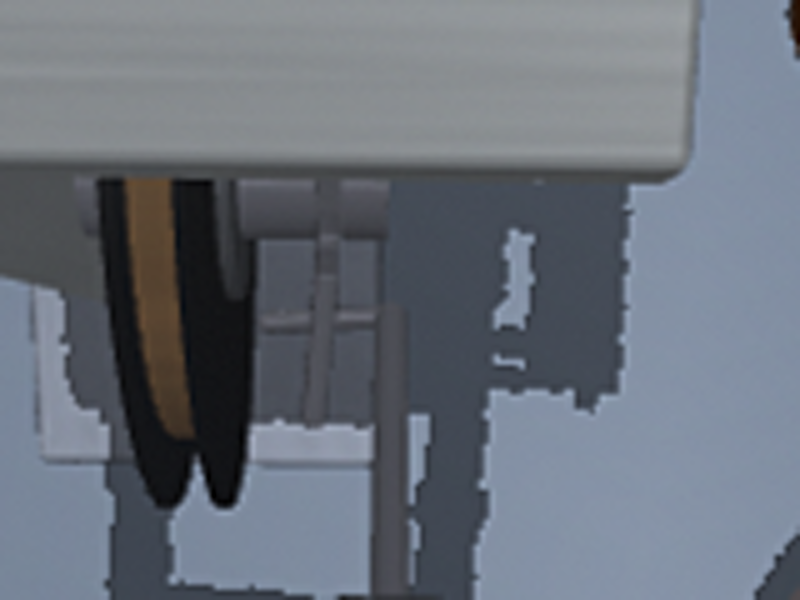

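View pics/s13c.png

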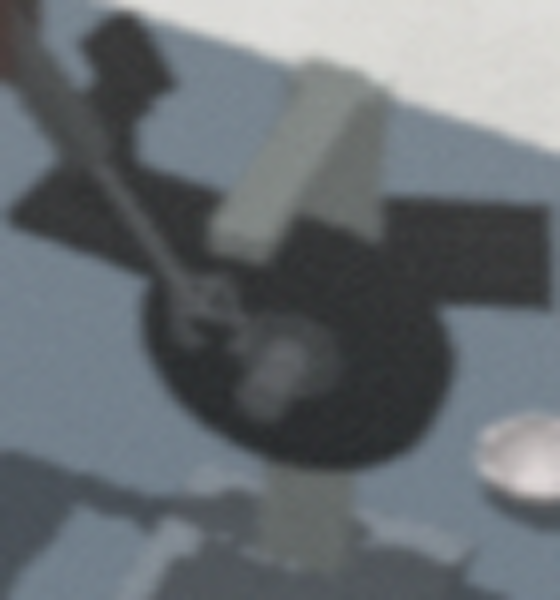

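```bash
python3 -m handwheel '[-5,0,-5,0,-8,0,-6,0,-10,0,-6,0,-8,4,-3,0,-4,6,0,0]';python3 - <<'E'
from h import *
s,P=wcloud('w14');st=pose();print(st[1],yaw(),st[2]['wrist_force'])
im=s['pixels'][:,:,::-1];cv2.imwrite('pics/w14c.png',cv2.resize(im[40:160,240:400],None,fx=5,fy=5,interpolation=cv2.INTER_CUBIC))
E
```

```text
t: 13.55
position: [0.5316, 0.0457, 0.3322]
tcp_rot: [0.0, 0.997, 0.073, 0.001]
wrist_force: [0.2, 0.6, -1.8]
finger_gap: 0.0157
[0.53159973 0.04473458 0.3317749 ] 0.1452249496900117 [0.37265332 0.19355044 0.12021456]
```

View pics/w14c.png

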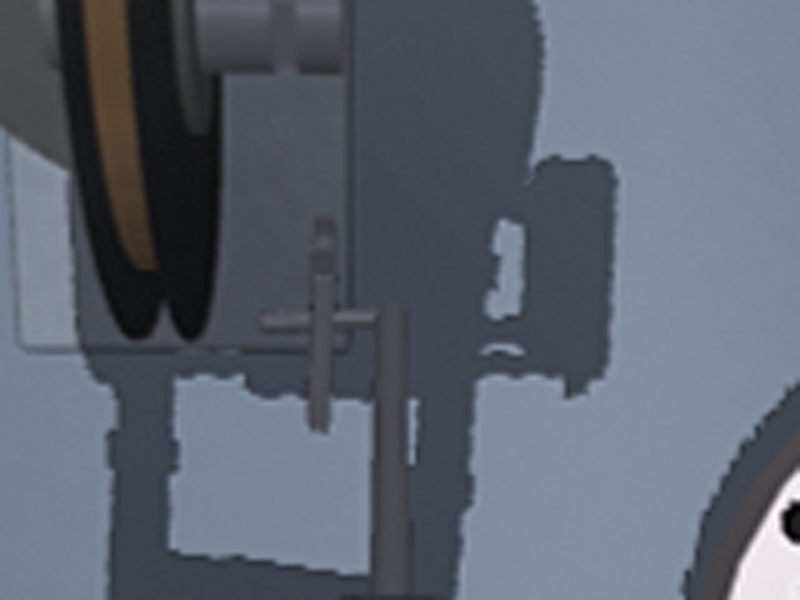

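```bash
cat >> h.py <<'E'
def local(fn):
    d=np.load('pics/'+fn+'_P.npz');P=d['P'];p=d['p'];ps=np.arctan2(d['R'][1,0],d['R'][0,0])
    ex=np.array([np.cos(ps),np.sin(ps),0]);ey=np.array([-np.sin(ps),np.cos(ps),0])
    return np.stack([(P-p)@ex,(P-p)@ey,(P-p)[...,2]],-1)*1000
E
python3 - <<'E'
from h import *
L=local('w14')
for v in range(80,130,2):
    print(v,[(u,*np.round(L[v,u]).astype(int).tolist()) for u in range(290,318,2) if L[v,u,2]>-200 and (v<100 or v>106 or True)])
E
```

```text
80 []
82 []
84 [(304, 104, 13, -124), (306, 104, 11, -126)]
86 [(304, 101, 12, -116), (306, 102, 10, -118)]
88 [(304, 99, 12, -113), (306, 99, 10, -112)]
90 [(304, 98, 12, -112), (306, 98, 10, -114)]
92 [(304, 95, 12, -105), (306, 95, 10, -107)]
94 [(304, 93, 12, -98), (306, 93, 10, -97)]
96 [(304, 91, 11, -95), (306, 91, 10, -96)]
98 [(304, 90, 12, -96), (306, 90, 10, -95)]
100 [(304, 88, 12, -97), (306, 88, 10, -96)]
102 [(294, 87, 21, -102), (296, 87, 19, -102), (298, 87, 17, -103), (300, 87, 15, -102), (302, 87, 14, -103), (304, 86, 12, -96), (306, 87, 10, -98), (308, 87, 8, -103), (310, 87, 7, -104), (312, 87, 5, -104), (314, 87, 3, -103), (316, 87, 1, -102)]
104 [(292, 85, 23, -101), (294, 85, 21, -101), (296, 85, 19, -101), (298, 85, 17, -100), (300, 85, 15, -102), (302, 85, 13, -98), (304, 85, 12, -98), (306, 85, 10, -97), (308, 85, 8, -102), (310, 85, 6, -103), (312, 85, 5, -103), (314, 85, 3, -103), (316, 85, 1, -99)]
106 [(294, 83, 21, -103), (296, 83, 19, -104), (298, 83, 17, -103), (300, 83, 16, -103), (302, 83, 14, -99), (304, 83, 12, -98), (306, 83, 10, -98), (316, 83, 1, -98)]
108 [(302, 82, 14, -99), (304, 82, 12, -98), (306, 82, 10, -98), (316, 81, 1, -94)]
110 [(302, 80, 14, -99), (304, 80, 12, -99), (306, 80, 10, -99), (316, 80, 1, -92)]
112 [(302, 78, 14, -100), (304, 78, 12, -99), (306, 78, 10, -102), (316, 78, 1, -88)]
114 [(302, 76, 14, -103), (304, 76, 12, -99), (306, 76, 10, -101), (316, 76, 1, -89)]
116 [(302, 75, 14, -100), (304, 75, 12, -100), (306, 75, 10, -101), (316, 75, 1, -85)]
118 [(302, 73, 14, -101), (304, 73, 12, -100), (316, 73, 1, -83)]
120 [(302, 71, 14, -102), (304, 71, 12, -102), (316, 72, 1, -81)]
122 [(302, 69, 14, -103), (304, 69, 12, -102), (316, 70, 1, -78)]
124 [(302, 68, 14, -103), (304, 68, 12, -103), (316, 68, 1, -76)]
126 [(316, 67, 1, -73)]
128 [(316, 66, 1, -71)]
```

```bash
python3 -m handwheel '[-2,12,2,4.8,-2,20,4,4.8,-2,25,5,4.9,0,25,5,0,0,25,4,0]';python3 - <<'E'
from h import *
R,p,s=pose();ps=yaw();ex=np.array([np.cos(ps),np.sin(ps)]);ey=np.array([-np.sin(ps),np.cos(ps)])
lip=p[:2]+.0855*ex+.012*ey;print(p,ps,'clip',lip,to_tool(np.r_[np.array([.615,-.183])-lip,.30-p[2]]))
E
```

```text
t: 14.1
position: [0.5232, -0.0621, 0.3099]
tcp_rot: [-0.0, 0.999, -0.054, -0.0]
wrist_force: [0.2, -0.0, -1.0]
finger_gap: 0.0158
[ 0.52319462 -0.06211245  0.30987865] -0.1074806992635901 clip [ 0.60948853 -0.05935361] [ 18.75082246 122.34178869   9.86339417]
```

```bash
python3 -m handwheel '[5,32,2,0,5,34,2,0,4,28,2,0,4,15,2,0,0,8,0,0]'; python3 -m handwheel '[0,0,0,0,0,0,0,0,0,0,0,0]';python3 - <<'E'
from h import *
s,P=wcloud('w15')
R,p,st=pose();ps=yaw();ex=np.array([np.cos(ps),np.sin(ps)]);ey=np.array([-np.sin(ps),np.cos(ps)])
lip=p[:2]+.0855*ex+.012*ey;print(p,ps,'clip',lip,to_tool(np.r_[np.array([.615,-.183])-lip,.30-p[2]]))
im=s['pixels'][:,:,::-1];cv2.imwrite('pics/w15c.png',cv2.resize(im[20:170,220:420],None,fx=4,fy=4,interpolation=cv2.INTER_CUBIC))
L=local('w15');q=L[40:170,220:420].reshape(-1,3);zt=(.120-p[2])*1000
c=q[(abs(q[:,2]-zt)<4)];print(zt,len(c));print(cv2.minAreaRect(c[:,:2].astype(np.float32)),c.min(0),c.max(0))
E
```

```text
t: 14.6
position: [0.5288, -0.1804, 0.3015]
tcp_rot: [-0.0, 0.999, -0.054, -0.001]
wrist_force: [-0.7, -0.3, -0.9]
finger_gap: 0.0156
t: 14.9
position: [0.5291, -0.1781, 0.3031]
tcp_rot: [-0.0, 0.999, -0.053, 0.0]
wrist_force: [-0.0, 0.2, -1.3]
finger_gap: 0.0156
[ 0.52906791 -0.17812344  0.30307838] -0.10573302037293193 clip [ 0.61535686 -0.1752138 ] [0.46472794 7.78054324 3.07829093]
-183.07837643337254 649
((88.31552124023438, 4.197917938232422), (66.28717041015625, 65.85343170166016), 89.76473999023438) [  55.4285521   -28.94747702 -187.07041315] [ 121.32990656   37.43366202 -180.86631466]
```

View pics/w15c.png

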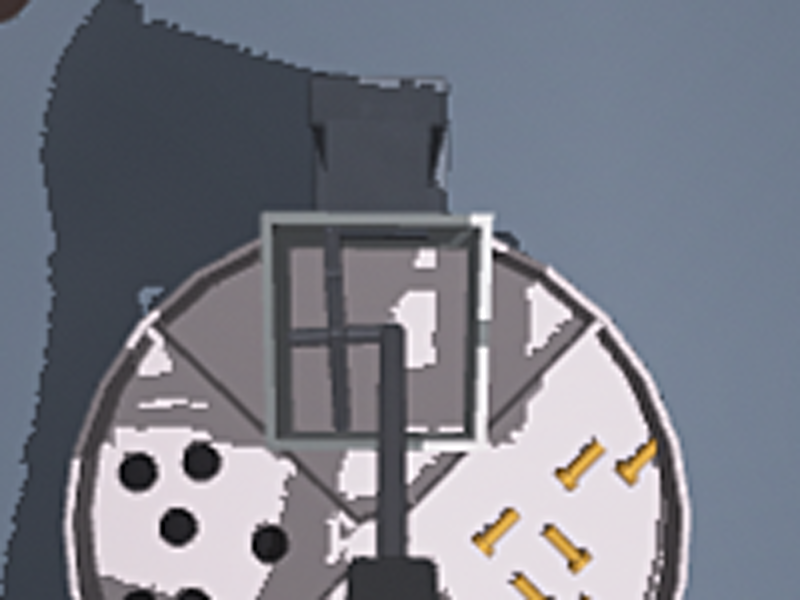

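```bash
python3 - <<'E'
from h import *
L=local('w15');q=L[40:170,220:420].reshape(-1,3)
c=q[(q[:,2]<-170)&(q[:,2]>-195)]; print(np.histogram(c[:,2],bins=np.arange(-195,-169,1)))
R,p,st=pose();print(p)
l=L[95:110,285:300].reshape(-1,3);l=l[l[:,2]>-120];print('lip',l.mean(0),np.percentile(l[:,2],[10,50,90]))
q=L[60:140,285:320].reshape(-1,3);q=q[(q[:,2]>-150)&(q[:,1]>8)&(q[:,1]<16)];print('clip',q.min(0),q.max(0))
E
```

```text
(array([228, 461, 291,  39,   8,   7,  10,   8,  17,  38, 133, 284, 159,
        14,   1,   0,   0,   0,   0,   0,   0,   0,   0,   0,   0]), array([-195, -194, -193, -192, -191, -190, -189, -188, -187, -186, -185,
       -184, -183, -182, -181, -180, -179, -178, -177, -176, -175, -174,
       -173, -172, -171, -170]))
[ 0.52906791 -0.17812344  0.30307838]
lip [  84.8470222    19.34947741 -102.6121222 ] [-103.65601301 -102.6025077  -101.64136737]
clip [  64.37116579    8.3030191  -123.84101287] [109.81376554  15.58354896 -94.53843566]
```

```bash
python3 -m handwheel '[1,0,15,0,0,0,20,0,0,0,18,0,0,0,13,0,0,0,7,0]'; python3 -m handwheel '[0,0,0,0,0,0,0,0,0,0,0,0]'; python3 - <<'E'
from h import *
s,P=wcloud('w16')
R,p,st=pose();print(p,st['wrist_force'])
im=s['pixels'][:,:,::-1];cv2.imwrite('pics/w16c.png',cv2.resize(im[20:170,220:420],None,fx=4,fy=4,interpolation=cv2.INTER_CUBIC))
s=save('scene','s16');im=s['pixels'][:,:,::-1];cv2.imwrite('pics/s16c.png',cv2.resize(im[220:310,230:340],None,fx=6,fy=6,interpolation=cv2.INTER_CUBIC))
L=local('w16');q=L[40:170,220:420].reshape(-1,3)
c=q[(q[:,2]<-100)&(q[:,2]>-122)]; print(np.histogram(c[:,2],bins=np.arange(-122,-99,1)))
E
```

```text
t: 15.45
position: [0.5297, -0.1786, 0.2284]
tcp_rot: [-0.0, 0.999, -0.053, -0.001]
wrist_force: [-0.2, -0.1, -0.8]
finger_gap: 0.0157
t: 15.75
position: [0.5302, -0.1794, 0.2309]
tcp_rot: [0.0, 0.999, -0.054, 0.001]
wrist_force: [0.4, -0.4, -1.4]
finger_gap: 0.0155
[ 0.53022217 -0.17938143  0.23081249] [-0.34213877 -0.30949362 -0.68056179]
(array([419, 280,  57,  46,  39,  42,  32,  35,  34, 177, 455, 308,  63,
        16,   6,   9,  13,  19,  32,  55,  29,  14]), array([-122, -121, -120, -119, -118, -117, -116, -115, -114, -113, -112,
       -111, -110, -109, -108, -107, -106, -105, -104, -103, -102, -101,
       -100]))
```

View pics/w16c.png

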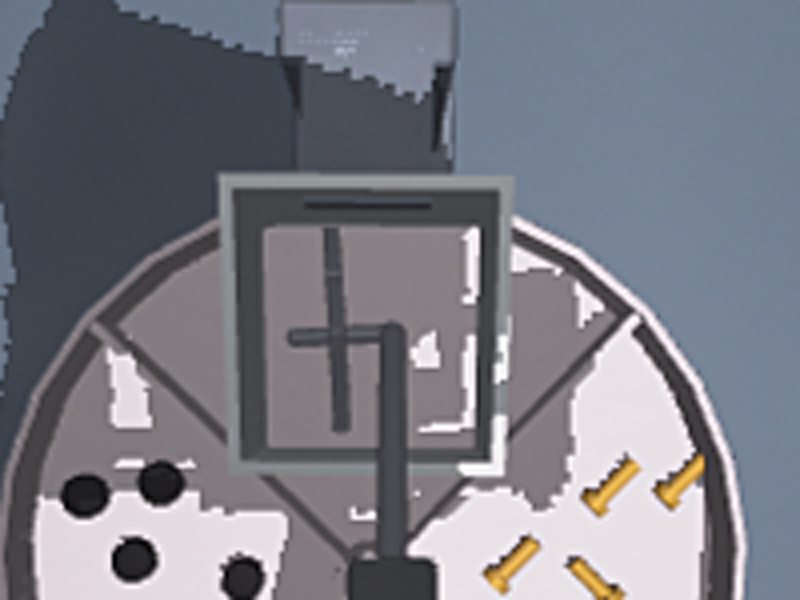

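View pics/s16c.png

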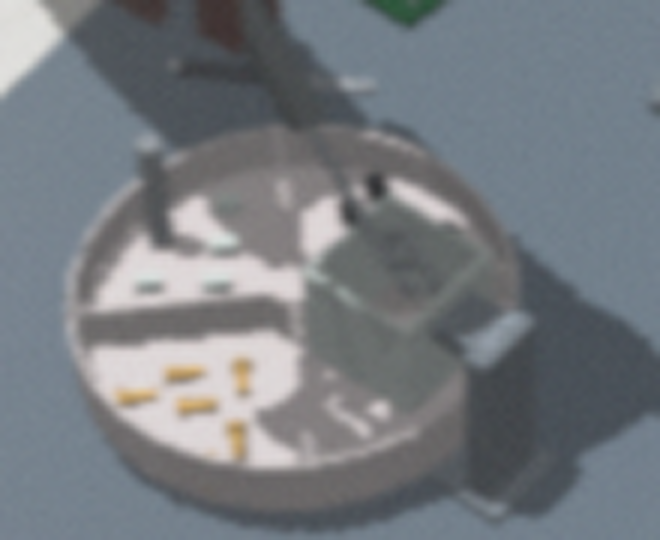

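```bash
python3 -m handwheel '[0,0,2,0,0,8,0,0,0,9,0,0,0,9,0,0,0,6,0,0]'; python3 - <<'E'
from h import *
s,P=wcloud('w17')
R,p,st=pose();print(p,st['wrist_force'])
im=s['pixels'][:,:,::-1];cv2.imwrite('pics/w17c.png',cv2.resize(im[20:170,220:420],None,fx=4,fy=4,interpolation=cv2.INTER_CUBIC))
L=local('w17');q=L[40:170,220:420].reshape(-1,3)
c=q[(q[:,2]<-100)&(q[:,2]>-122)]; print(np.histogram(c[:,2],bins=np.arange(-122,-99,1))[0])
E
```

```text
t: 16.35
position: [0.5262, -0.2123, 0.2275]
tcp_rot: [0.0, 0.999, -0.054, -0.0]
wrist_force: [-0.2, -0.4, -1.8]
finger_gap: 0.0158
[ 0.52611172 -0.21295314  0.22746366] [-0.74047706  0.36729791 -0.52928182]
[ 43  37  86 337 383 149  43  26  26  71  72  60  84 375 485 136   8  15
  43  49  29  15]
```

View pics/w17c.png

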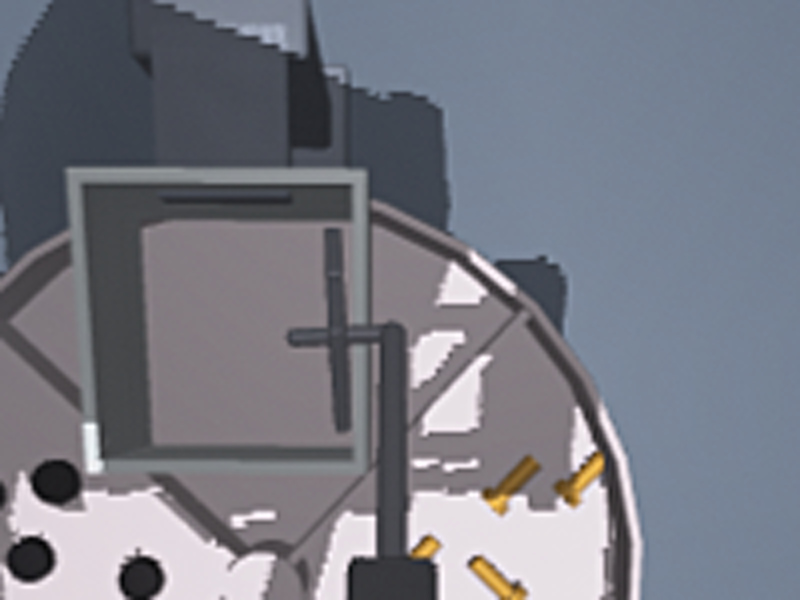

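```bash
python3 -m handwheel '[0,4,0,0,0,4,0,0,0,4,0,0,0,4,0,0,0,0,0,0]'; python3 - <<'E'
from h import *
s,P=wcloud('w18')
R,p,st=pose();print(p,st['wrist_force'])
im=s['pixels'][:,:,::-1];cv2.imwrite('pics/w18c.png',cv2.resize(im[20:170,220:420],None,fx=4,fy=4,interpolation=cv2.INTER_CUBIC))
E
```

```text
t: 16.9
position: [0.5247, -0.2275, 0.2277]
tcp_rot: [0.0, 0.999, -0.054, 0.0]
wrist_force: [-0.1, -0.1, 0.3]
finger_gap: 0.0153
[ 0.52476023 -0.2272279   0.22770656] [ 0.85760786  0.26222602 -1.12840324]
```

View pics/w18c.png

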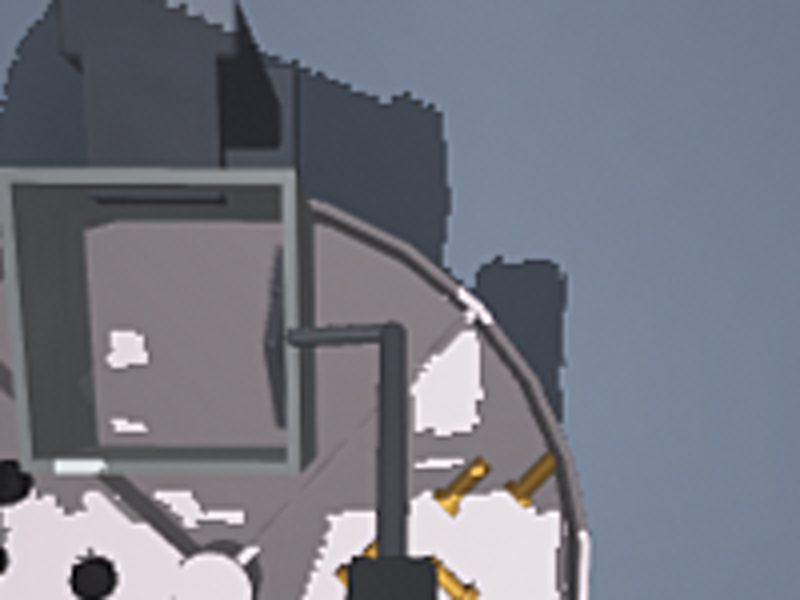

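```bash
python3 -m handwheel '[0,6,0,0,0,8,0,0,0,5,-15,0,0,0,-30,0,0,0,-25,0]'; python3 - <<'E'
from h import *
s,P=wcloud('w19')
R,p,st=pose();print(p,st['wrist_force'],yaw())
im=s['pixels'][:,:,::-1];cv2.imwrite('pics/w19c.png',cv2.resize(im[0:150,180:380],None,fx=4,fy=4,interpolation=cv2.INTER_CUBIC))
s=save('top','t19');im=s['pixels'][:,:,::-1];cv2.imwrite('pics/t19c.png',cv2.resize(im[165:265,340:440],None,fx=6,fy=6,interpolation=cv2.INTER_CUBIC))
E
```

```text
t: 17.45
position: [0.5224, -0.2466, 0.2985]
tcp_rot: [0.0, 0.999, -0.054, -0.0]
wrist_force: [0.2, 0.2, -0.4]
finger_gap: 0.0159
[ 0.52305534 -0.2468398   0.30372583] [-1.93568573  0.31783002  2.73700037] -0.10777208898641588
```

View pics/w19c.png

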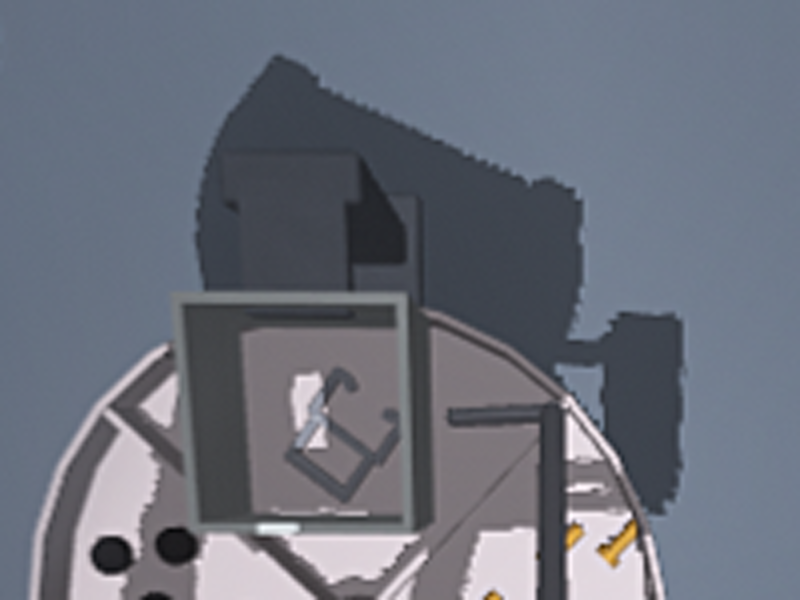

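View pics/t19c.png

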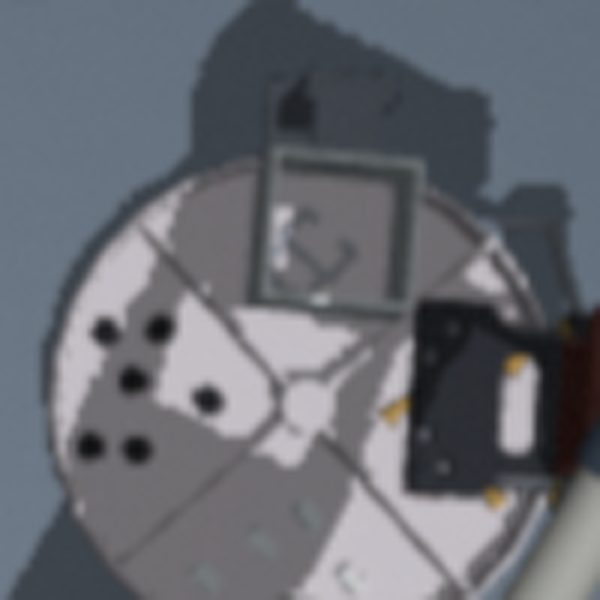

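```bash
python3 -m handwheel '[-20,-20,0,-6.2,-15,-40,0,0,-8,-48,0,0,-8,-48,0,0,-6,-48,0,0]'; python3 -m handwheel '[-5,-48,0,0,-4,-48,0,0,-3,-48,0,0,-2,-48,0,0,0,-45,0,0]';python3 - <<'E'
from h import *
R,p,s=pose();print(p,yaw(),to_tool(np.array([.4458,.330,.277])-p))
E
```

```text
t: 18.05
position: [0.4669, -0.0387, 0.296]
tcp_rot: [-0.0, 1.0, -0.0, -0.001]
wrist_force: [1.1, 0.9, 0.9]
finger_gap: 0.0156
t: 18.55
position: [0.4529, 0.199, 0.2962]
tcp_rot: [0.0, 1.0, 0.001, -0.0]
wrist_force: [0.7, -0.1, 0.9]
finger_gap: 0.0156
[0.45290136 0.1989705  0.29619668] 0.0014376175070026096 [  -6.89689544 -131.04684974   19.15273423]
```

```bash
python3 -m handwheel '[-3,-45,5,0,-2,-42,5,0,-2,-30,5,0,0,-12,4,0,0,0,0,0]';python3 -m handwheel '[0,0,0,0,0,0,0,0]';python3 - <<'E'
from h import *
s,P=wcloud('w20')
R,p,s=pose();print(p,yaw(),to_tool(np.array([.4457,.330,.127])-p))
a=local('w8');b=local('w20')
for v in (115,145,190,215): 
    for L in (a,b):
        r=L[v,280:350];r=r[(r[:,2]>-100)&(abs(r[:,1])<9)];print(v,np.round(r.mean(0),1),end=' ')
    print()
E
```

```text
t: 19.05
position: [0.446, 0.3267, 0.2761]
tcp_rot: [0.001, 1.0, 0.002, -0.002]
wrist_force: [-0.1, -0.5, -1.4]
finger_gap: 0.016
t: 19.25
position: [0.4469, 0.3247, 0.2791]
tcp_rot: [0.0, 1.0, -0.0, 0.0]
wrist_force: [-0.0, -0.7, -1.6]
finger_gap: 0.0157
[0.44693881 0.32480696 0.27928951] -0.0008227639566372388 [ -1.40653291  -5.14340912 152.28973813]
115 [ 75.4  -0.6 -86.3] 115 [ 75.4  -0.6 -86.4] 
145 [ 53.4  -0.2 -55.1] 145 [ 53.5  -0.2 -55. ] 
190 [ 29.6  -0.5 -11.1] 190 [ 29.7  -0.5 -11. ] 
215 [18.7 -0.2  5.1] 215 [18.6 -0.2  5.1]
```

View pics/w20.png

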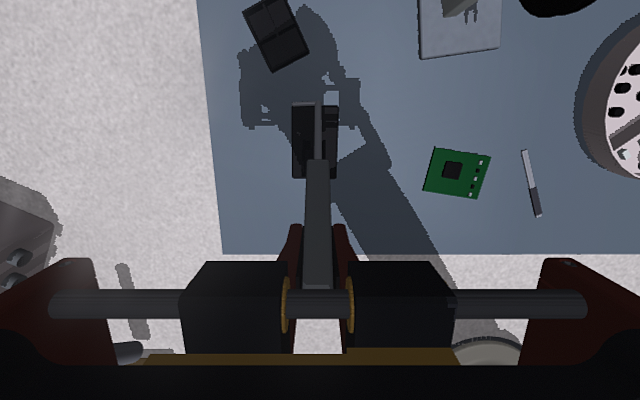

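```bash
python3 -m handwheel '[-1.4,-5,0,0,0,0,20,0,0,0,40,0,0,0,25,0,0,0,0,0]';python3 -m handwheel '[0,0,0,0]';python3 - <<'E'
from h import *
P=[]
R,p,s=pose();print(p,yaw(),s['wrist_force'],to_tool(np.array([.4457,.330,.1275])-p))
s,P=wcloud('w21')
E
```

```text
t: 19.8
position: [0.4436, 0.3298, 0.1892]
tcp_rot: [0.002, 1.0, 0.0, -0.003]
wrist_force: [0.1, -0.7, -1.1]
finger_gap: 0.0159
t: 19.9
position: [0.4451, 0.3309, 0.1944]
tcp_rot: [-0.0, 1.0, 0.0, 0.0]
wrist_force: [0.1, -0.6, 0.6]
finger_gap: 0.0158
[0.44509216 0.33089951 0.19441573] 0.0005517244239612218 [ 0.05574183 -0.60046172  0.58571447] [ 0.59338589  0.90934963 66.91572755]
```

```bash
python3 -m handwheel '[0.6,0.8,25,0,0,0,20,0,0,0,12,0,0,0,8,0,0,0,0,0]';python3 -m handwheel '[0,0,0,0,0,0,0,0]';python3 - <<'E'
from h import *
R,p,s=pose();print(p,yaw(),s['wrist_force'],to_tool(np.array([.4457,.330,.127])-p))
s,P=wcloud('w22')
E
```

```text
t: 20.45
position: [0.4457, 0.3303, 0.1287]
tcp_rot: [0.0, 1.0, 0.0, -0.0]
wrist_force: [0.1, -0.2, -0.3]
finger_gap: 0.0156
t: 20.65
position: [0.4461, 0.3306, 0.1301]
tcp_rot: [-0.001, 1.0, 0.001, 0.001]
wrist_force: [-0.2, -0.0, -0.2]
finger_gap: 0.0158
[0.44611513 0.33063004 0.13005022] 0.0010288488377644485 [-0.22453908 -0.04843592 -0.1779061 ] [-0.42109306  0.63310532  3.04877057]
```

View pics/w22.png

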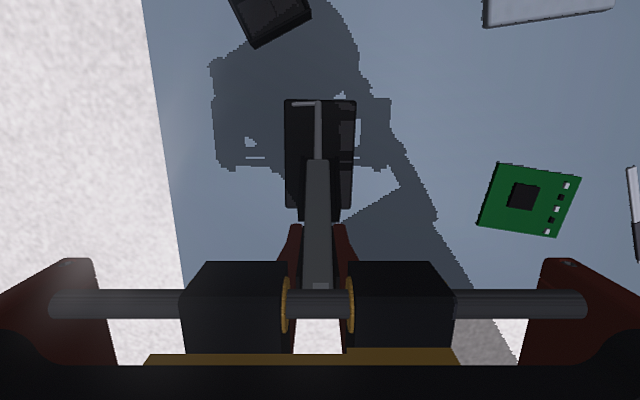

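```bash
python3 -m handwheel '[-0.3,0.5,1.3,0,0,0,1.2,0,0,0,0,0]';python3 -m handwheel '[0,0,0,0]';
```

```text
t: 21.0
position: [0.446, 0.33, 0.1271]
tcp_rot: [-0.0, 1.0, 0.0, 0.001]
wrist_force: [1.6, 0.3, 2.5]
finger_gap: 0.0157
t: 21.1
position: [0.446, 0.33, 0.1271]
tcp_rot: [-0.0, 1.0, 0.0, 0.001]
wrist_force: [2.3, 0.1, 5.1]
finger_gap: 0.0156
```

```bash
python3 -m handwheel '[0,0,0,0,0,0,0,0,0,0,0,0,0,0,0,0]' 38;python3 - <<'E'
from h import *
R,p,s=pose();print(p,s['finger_gap'],s['wrist_force'])
s,P=wcloud('w23')
E
```

```text
t: 21.5
position: [0.445, 0.3297, 0.1256]
tcp_rot: [0.0, 1.0, 0.001, -0.001]
wrist_force: [-0.2, 0.8, -0.6]
finger_gap: 0.0376
[0.44496773 0.32972569 0.12560877] 0.037639155014599086 [-0.15558295  0.80682023 -0.59225824]
```

View pics/w23.png

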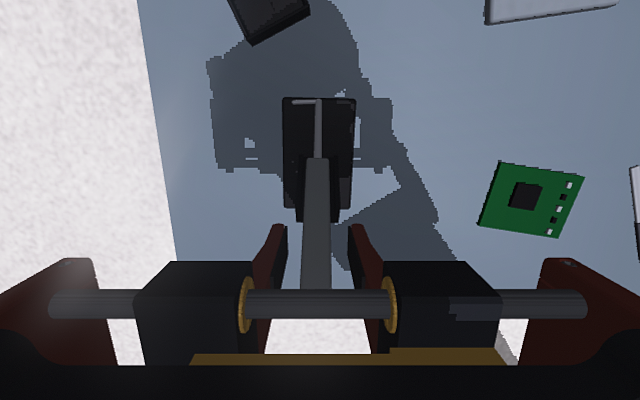

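```bash
python3 -m handwheel '[0,0,-20,0,0,0,-40,0,0,0,-50,0,-23,0,-20,0,-23,4,-20,0]';python3 -m handwheel '[0,0,0,0,0,0,0,0,0,0,0,0]' 87;python3 - <<'E'
from h import *
s,P=wcloud('w24');R,p,st=pose();print(p,yaw())
A=np.load('pics/w5_P.npz')['P']
def up(P):
    q=P[60:175,280:345].reshape(-1,3);im=None
    q=q[(q[:,2]>.13)&(q[:,0]<.47)];top=q[q[:,2]>.168]
    return len(q),q.mean(0).round(4),top.mean(0).round(4)
print(up(A),up(P))
def band(P,z):
    q=P.reshape(-1,3);q=q[(abs(q[:,2]-z)<.004)&(abs(q[:,1]-.33)<.011)&(q[:,0]<.56)&(q[:,0]>.42)];return q.mean(0).round(4),len(q)
for z in (.04,.06,.08,.11,.14,.16): print(z,band(A,z),band(P,z))
s=save('top','t24');T=s;im=s['pixels'];a=load('top1')['pixels']
d=np.abs(im.astype(int)-load('top0')['pixels'].astype(int)).sum(-1)
cv2.imwrite('pics/t24.png',im[:,:,::-1])
save('scene','s24')
E
```

```text
t: 22.05
position: [0.3991, 0.3259, 0.2778]
tcp_rot: [-0.001, 1.0, 0.0, 0.0]
wrist_force: [-0.1, 1.0, 0.5]
finger_gap: 0.038
t: 22.35
position: [0.3996, 0.3256, 0.2744]
tcp_rot: [0.001, 1.0, 0.0, -0.001]
wrist_force: [-0.5, -0.7, -0.7]
finger_gap: 0.0591
[0.39957766 0.3255003  0.27410937] 0.0006254198950251047
(710, array([0.4448, 0.3299, 0.1571]), array([0.4337, 0.3301, 0.1709])) (743, array([0.4448, 0.3302, 0.1571]), array([0.4336, 0.3305, 0.1708]))
0.04 (array([0.522 , 0.3285, 0.0397]), 15) (array([0.522 , 0.329 , 0.0404]), 17)
0.06 (array([0.5078, 0.3285, 0.06  ]), 19) (array([0.5077, 0.3293, 0.0603]), 25)
0.08 (array([0.4899, 0.3296, 0.081 ]), 27) (array([0.4904, 0.3303, 0.0806]), 28)
0.11 (array([0.4746, 0.3301, 0.1104]), 106) (array([0.4746, 0.3309, 0.1099]), 108)
0.14 (array([0.4588, 0.33  , 0.1401]), 89) (array([0.4588, 0.3301, 0.1401]), 93)
0.16 (array([0.4449, 0.3299, 0.1599]), 102) (array([0.4445, 0.3304, 0.1601]), 105)
```

View pics/t24.png

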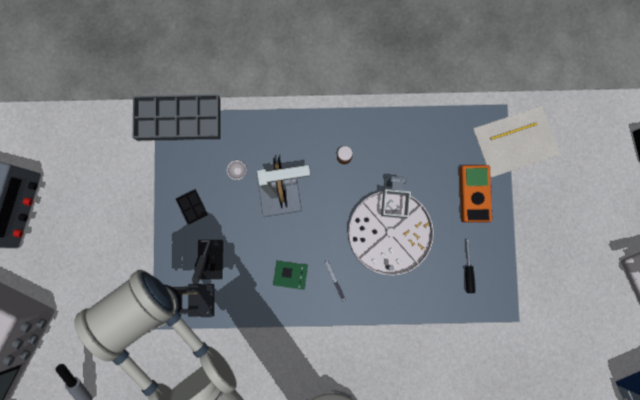

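View pics/w24.png

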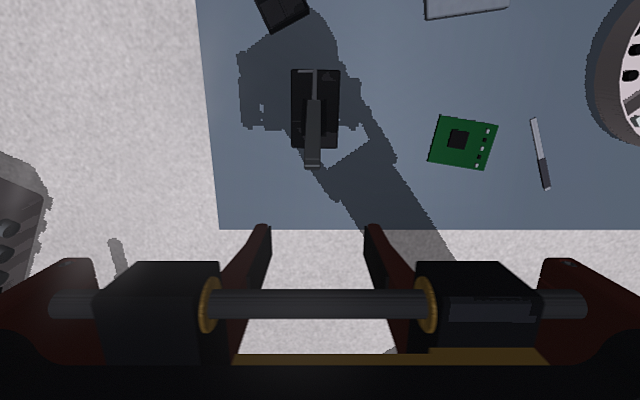

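```bash
python3 - <<'E'
from h import *
s=load('t24');P=cloud(s);im=s['pixels'][:,:,::-1]
q=P[180:285,340:445].reshape(-1,3)
p=q[(q[:,2]>.09)&(q[:,2]<.105)&(q[:,0]<.52)];pc=p.mean(0);print(pc,np.arctan2(pc[1]+.1752,pc[0]-.5437)%6.2832-3.034)
cv2.imwrite('pics/t24c.png',cv2.resize(im[165:285,340:440],None,fx=5,fy=5,interpolation=cv2.INTER_CUBIC))
E
```

```text
[ 0.4474877  -0.16491768  0.09565994] 0.001125556485427115
```

View pics/t24c.png

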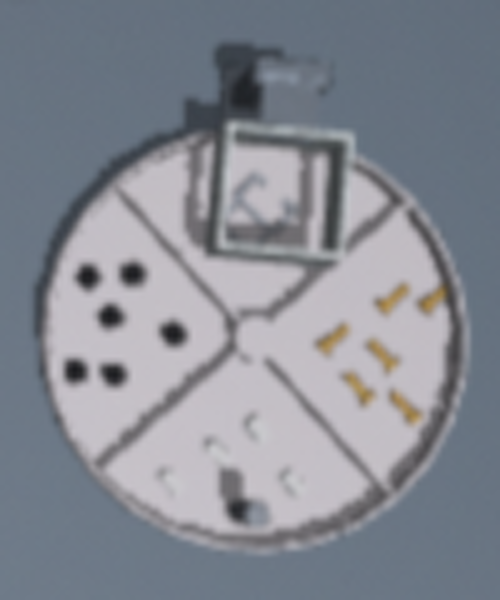

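The top view shows the clip flat in the empty bay, at about (265,200) in the crop. The bay is centred under the chute, and the tray angle is about 0.001 rad. I'm handing in.

```bash
python3 - <<'E'
from h import *
env.hand_in();print(env.get_state()['t'])
E
```

```text
the job is handed in; nothing more can be done
the job is handed in; nothing more can be done
```

The clip is off the axle and lying in the empty bay, the pick is back in its cradle, and I handed the job in at about 22.5 s of the 64 s allowed.

- **Tray:** I pinched the post and turned the tray about 1.08 rad. A last measurement put it about 0.001 rad from square under the chute.
- **Clip:** I hooked the pull loop with the pick and pulled the clip free at about 11 N. I then carried it to the chute and stripped it off over the chute's right-hand wall (towards −y). The last top picture shows it flat on the bay floor.
- **Pick:** I set it back where I took it from. Its measured position matches the picture from before the grasp to within about 1 mm, and the gripper is open and about 15 cm above and clear of it.
- **Bystanders:** By eye they sit at the same pixels in the first and last top pictures; I did not measure each one.

Every commanded motion kept the fingers well clear of the clip, though I had no direct reading of finger contact with it. None of my checks failed or disagreed; the hand-in itself gave no verdict.

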